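Ready the drying stand and hang up the rinsed cylinders

ROBOT

A 7-joint arm with a two-finger parallel gripper is mounted at the origin on the work surface. World frame = base frame: x ahead of the robot, y to its left, z up, the work surface at z = 0. Lengths are in m, angles in rad, forces in N, time in s.
With the tool pointing down it reaches from about 0.35 to 0.9 m from the base axis. Payload 7.2 kg.
Tool frame: the origin (TCP) lies on the centre line of the jaws, within the pads' length; the fingertips stand 17 mm ahead of it and the grasp point (between the pads) lies 2 mm behind it (r.tip_extent is the distance from the TCP to the fingertips, in m); z points along the fingers, y is the line along which they close (so a half turn about z gives the same grasp; the last joint's range is limited). The gripper opens to 85 mm and grips with 20 to 120 N. Pads are 22 mm wide; open, the fingers measure 114 mm over their backs; the gripper's body (76 mm by 85 mm) begins 54 mm behind the grasp point. The pads swing forward as they close: fully open they stand 13 mm farther back than shut.
Start: joints at [-1.187, 0.411, -0.013, 1.596, 0.006, 1.134, -0.082], TCP at [0.273, 0.562, 0.248] pointing down, gripper open.
Joint ranges: [-2.95, 2.95], [-0.29, 1.99], [-1.47, 1.44], [0.14, 2.54], [-1.03, 4.17], [0.13, 1.85], [-2.86, 2.86]. Speed limits (rad/s): [2.39, 2.39, 3.01, 3.01, 3.14, 3.14, 3.14].

INTERFACE

Orientations are given as a unit quaternion [w, x, y, z].
In Python, from plant import r, optics gives the robot as it stands.
- The arm moves only by the tool play_rows, never from a script. Its argument "steps" is a list of rows, each an object of numbers: "tx", "ty", "tz": the shift along the tool's x, y, z in units of 500 mm (1.0 is 500 mm); "wx", "wy", "wz": the turn, a rotation vector about the tool's x, y, z in units of 360 degrees (1.0 is 360 degrees); "hand": the opening, from -1 (shut) to 1 (fully open). In form: [{"tx": .., "ty": .., "tz": .., "wx": .., "wy": .., "wz": .., "hand": ..}, ...]. A call has 1 to 5 rows; each row is the pose to reach, as a shift and turn from the pose commanded when the call began, along the tool's axes at that moment, turning the shorter way round; what a row does not reach only later rows make up. A row lasts 1/12 s, in which the tool goes at most 41.7 mm and 7.16 degrees, less where a joint would pass 70% of its speed; a pose out of reach is approached as far as the arm can. A call with a number of a shift or a turn outside -1 to 1 is refused whole. A call with a gripper value outside its range is refused whole. The fingers move at their own pace and stop on an object; "force" is the grip in N (left out, the last holds). Time passes only in rows, so rows that repeat a pose let the fingers close. It gives the time, the measured TCP pose, the force, the opening and the grip force at its end, in the units of the state.
- r.sense(): the state, without advancing time (a new reading comes with each control period).
- optics.camera(name): name is "scene" or "top" or "wrist"; returns a dict with "pixels" (420x560x3 uint8, blue, green, red), "fx", "fy", "cx", "cy" (pixels), "k1" (the pictures are not rectified: a ray, as slopes to the right and down, at radius r is drawn at 1 + k1 r^2 times it, then the intrinsics apply), "R" (3x3) and "t" (3): a world point X has camera coordinates R X + t. Camera axes: x right, y down, z forward; pixel columns grow to the right and rows downward; lengths in m; the calibration is good to about 2 mm. A picture is of the moment at which its call begins. There is no depth.
- r.job_done(): hands the job in; it is judged then, once.
The state is a dict: "clock": time; "q": joint angles; "qvel": joint speeds; "joint_efforts": joint torques, N m; "tool_pos": TCP position; "orientation": TCP orientation; "ft_force": force on the tool from outside, world axes, zero at the start; "wrist_torque": the same for the moment, N m; "width": finger opening in m; "gripper_force": force on a finger pad.
Only numpy, scipy, OpenCV 4.12 (cv2) and the standard library are available. Lean on these libraries where they do the work, as an engineer would, in place of code of your own. Each camera call takes 0.05 s, during which the arm holds its last target. There are 200 camera calls.

TASK

First make the green drying stand ready: put every discarded stopper lying on the stand or on the bench into the yellow waste bin, and press all three drying pegs fully home. Only when all of that is done, turn each rinsed measuring cylinder upside down over a peg, one to a peg, so that it stands straight with its rim down on the stand. Leave everything else on the bench where it is.

Things in the scene. Friction and masses are not known exactly. Their poses are not given: they have to be found in the camera images.
- stand: mint-green drying stand, a flat tray 100 mm (its x) by 290 mm (its y), 20 mm high, fixed to the bench; origin at the centre of its underside, so its upper face is at z = 20 mm. Three white pegs stand on it in a row along its y, at y = -100, 0 and +100 mm
- peg1 (a joint): how far drying peg 1 has been pushed down: 0 = 10 mm proud, 0.010 = fully home with its collar on the tray; sliding needs about 7 N and it stays where it is left
- peg1_top (a point): centre of the flat top of drying peg 1 (stand y = -100 mm); white, 18 mm in diameter (flat top 14 mm), 60 mm tall from the underside of its collar (24 mm diameter, 9 mm high with its taper); the top is 80 mm above the bench when home, 90 mm when fully proud, and a dark spigot then shows under the collar
- peg2 (a joint): how far drying peg 2 has been pushed down: 0 = 10 mm proud, 0.010 = fully home with its collar on the tray; sliding needs about 7 N and it stays where it is left
- peg2_top (a point): centre of the flat top of drying peg 2 (stand y = 0 mm); white, 18 mm in diameter (flat top 14 mm), 60 mm tall from the underside of its collar (24 mm diameter, 9 mm high with its taper); the top is 80 mm above the bench when home, 90 mm when fully proud, and a dark spigot then shows under the collar
- peg3 (a joint): how far drying peg 3 has been pushed down: 0 = 10 mm proud, 0.010 = fully home with its collar on the tray; sliding needs about 7 N and it stays where it is left
- peg3_top (a point): centre of the flat top of drying peg 3 (stand y = 100 mm); white, 18 mm in diameter (flat top 14 mm), 60 mm tall from the underside of its collar (24 mm diameter, 9 mm high with its taper); the top is 80 mm above the bench when home, 90 mm when fully proud, and a dark spigot then shows under the collar
- cyl1: rinsed whitish measuring cylinder, hollow, 40 mm outside diameter, 3 mm wall, 100 mm long, one end open; blue hexagonal foot 54 mm across flats, 8 mm thick at the closed end; 80 g. Starts lying, mouth pointing ahead to right of the robot and drooping 4 degrees (axis 24 mm above the bench at mid-length). Origin on the axis at mid-length; z points out of the mouth. May be absent
- cyl1_rim (a point): centre of the open mouth of cyl1, 50 mm along its z from its origin
- cyl2: rinsed whitish measuring cylinder, hollow, 40 mm outside diameter, 3 mm wall, 100 mm long, one end open; blue hexagonal foot 54 mm across flats, 8 mm thick at the closed end; 80 g. Starts lying, mouth pointing ahead to right of the robot and drooping 4 degrees (axis 24 mm above the bench at mid-length). Origin on the axis at mid-length; z points out of the mouth. May be absent
- cyl2_rim (a point): centre of the open mouth of cyl2, 50 mm along its z from its origin
- cyl3: rinsed whitish measuring cylinder, hollow, 40 mm outside diameter, 3 mm wall, 100 mm long, one end open; blue hexagonal foot 54 mm across flats, 8 mm thick at the closed end; 80 g. Starts lying, mouth pointing ahead to right of the robot and drooping 4 degrees (axis 24 mm above the bench at mid-length). Origin on the axis at mid-length; z points out of the mouth. May be absent
- cyl3_rim (a point): centre of the open mouth of cyl3, 50 mm along its z from its origin
- stopper1: discarded red tube stopper, an 18 mm square plug, 22 mm tall, 12 g, standing upright on the drying stand between pegs at the start; origin at the centre of its underside, z up through its top, sides facing its +-x and +-y. May be absent
- stopper2: discarded purple tube stopper, an 18 mm square plug, 22 mm tall, 12 g, standing upright on the drying stand between pegs at the start; origin at the centre of its underside, z up through its top, sides facing its +-x and +-y. May be absent
- stopper3: discarded red tube stopper, an 18 mm square plug, 22 mm tall, 12 g, standing upright on the bench in front of the stand at the start; origin at the centre of its underside, z up through its top, sides facing its +-x and +-y. May be absent
- stopper4: discarded purple tube stopper, an 18 mm square plug, 22 mm tall, 12 g, standing upright on the bench in front of the stand at the start; origin at the centre of its underside, z up through its top, sides facing its +-x and +-y. May be absent
- bin: yellow open-topped waste bin, 110 mm (x) by 130 mm (y), 80 mm high, 4 mm walls, fixed; origin at the centre of its underside
- wash_bottle: white squeeze bottle with red cap, 60 mm diameter, 150 mm tall, standing; bystander; origin at its underside, leave it alone
- tape_roll: roll of paper tape lying flat, 56 mm diameter, 18 mm high; bystander; origin at its underside, leave it alone
- marker: white marker pen with black cap, 105 mm long, 13 mm thick, lying; bystander; origin at its underside, leave it alone
- pad_jar: amber jar, 60 mm diameter, 70 mm tall; bystander; origin at its underside, leave it alone
- scissors: steel scissors with blue handles, about 165 mm long, lying flat; bystander; origin at its underside, leave it alone
Things that resemble listed ones, but are neither listed nor needed, are in the scene too. What is shaped like the cyl2 but brown or purple is not meant.

How it is judged:
By the outcome, as a careful person would: the job done as asked, in the order asked, and still so for the second after the job is handed in, with the robot touching nothing.
Of cyl1, cyl2, cyl3 only 2 to 3 are there at a start; the rules pass over those that are not, and their reading is None.
Of stopper1, stopper2, stopper3, stopper4 only 3 to 4 are there at a start; the rules pass over those that are not, and their reading is None.
At some moment in a run one of cyl1, cyl2, cyl3, stopper1, stopper2, stopper3, stopper4 may be knocked a few centimetres aside while the robot is not near it.
It also fails if it takes over 210 s, if anything falls off the work surface, if the arm or the gripper's body presses on something with over 40 N, if the wrist force passes 120 N, or if a joint passes its speed limit or range.

## Working session

There is one attempt and no reset: what is moved stays moved. The work goes in short steps, Python scripts to look and compute and a tool call to move; the robot and the scene stay as the last step left them, time stands still between calls to the robot, and variables do not carry over. Pictures are saved under pics/ and viewed, at most 17 in all, crops included, and the job is handed in when it is done.

Besides the shell and the picture viewer there is one more tool, called after "Emit:" as name(argument=value, ...) on one line, values as JSON. play_rows: Moves the arm, as the interface text tells. Its arguments: {"type":"object","properties":{"steps":{"type":"array","items":{"type":"object","properties":{"tx":{"type":"number","minimum":-1,"maximum":1},"ty":{"type":"number","minimum":-1,"maximum":1},"tz":{"type":"number","minimum":-1,"maximum":1},"wx":{"type":"number","minimum":-1,"maximum":1},"wy":{"type":"number","minimum":-1,"maximum":1},"wz":{"type":"number","minimum":-1,"maximum":1},"hand":{"type":"number"}}}},"force":{"type":"number"}},"required":["steps"]}

```bash
ls; mkdir -p pics
cat > h.py <<'E'
import numpy as np, cv2
from plant import r, optics
def snap(name, fn=None):
    c=optics.camera(name); c['pixels']=np.array(c['pixels'],dtype=np.uint8)
    if fn: cv2.imwrite('pics/'+fn,c['pixels'])
    for k in('R','t'): c[k]=np.array(c[k])
    return c
def ray(c,u,v):
    x=(u-c['cx'])/c['fx'];y=(v-c['cy'])/c['fy'];xd=np.array([x,y]);p=xd.copy()
    for _ in range(20): p=xd/(1+c['k1']*(p@p))
    d=c['R'].T@np.array([p[0],p[1],1]);o=-c['R'].T@c['t'];return o,d/np.linalg.norm(d)
def onz(c,u,v,z):
    o,d=ray(c,u,v);return o+d*(z-o[2])/d[2]
def proj(c,X):
    p=c['R']@np.array(X)+c['t'];s=p[:2]/p[2];s=s*(1+c['k1']*(s@s));return np.array([c['fx']*s[0]+c['cx'],c['fy']*s[1]+c['cy']])
def tri(c1,p1,c2,p2):
    o1,d1=ray(c1,*p1);o2,d2=ray(c2,*p2)
    A=np.stack([d1,-d2],1);s=np.linalg.lstsq(A,o2-o1,rcond=None)[0]
    a=o1+s[0]*d1;b=o2+s[1]*d2;return (a+b)/2,np.linalg.norm(a-b)
def blobs(img,hsvlo,hsvhi,amin=30):
    m=cv2.inRange(cv2.cvtColor(img,cv2.COLOR_BGR2HSV),np.array(hsvlo),np.array(hsvhi))
    n,l,s,c=cv2.connectedComponentsWithStats(m)
    return [(s[i,4],c[i],s[i,:4],l==i) for i in range(1,n) if s[i,4]>=amin]
E
python3 - <<'E'
from h import *
for n in('scene','top'):
    c=snap(n,n+'0.png');print(n,c['fx'],c['k1'],-c['R'].T@c['t'],c['R'][2])
print(r.sense())
E
```

```text
pics
scene 546.0498468551681 -0.10160833021360402 [1.2405694  0.70820119 0.85293668] [-0.5326696  -0.60511442 -0.59169218]
top 463.1887795451375 0.03705357280493299 [ 0.39496113 -0.05769389  1.22027664] [ 0.13256721 -0.01475832 -0.99106414]
{'clock': 0.1, 'q': array([-1.18717948,  0.41181123, -0.01269627,  1.59692808,  0.00564044,
        1.1342823 , -0.08218223]), 'qvel': array([ 0.0010548 , -0.00258242, -0.00162771, -0.00161268, -0.00082921,
        0.00050983,  0.00116672]), 'joint_efforts': array([ 3.26141228e-03, -6.01828694e+01,  6.84501585e-01, -3.00085402e+01,
        1.39918883e-02,  6.48198111e-03, -1.90943624e-06]), 'tool_pos': array([0.27275227, 0.56190276, 0.24755585]), 'orientation': array([-8.67094794e-05,  2.23970055e-01,  9.74595777e-01, -6.91386578e-04]), 'ft_force': array([-0.21728106, -0.27814408,  0.42121904]), 'wrist_torque': array([-0.0227878 , -0.01806704,  0.06016015]), 'gripper_force': 0.0, 'width': 0.08534750593426764}
```

View pics/scene0.png

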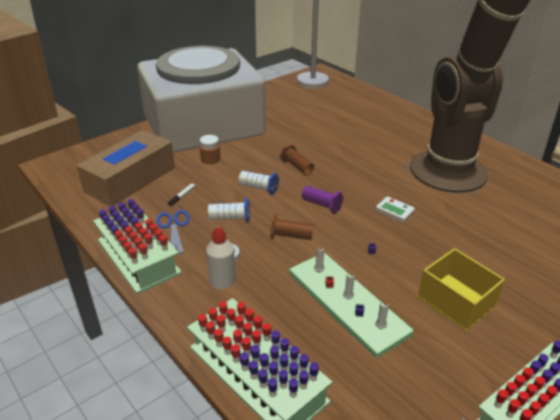

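View pics/top0.png

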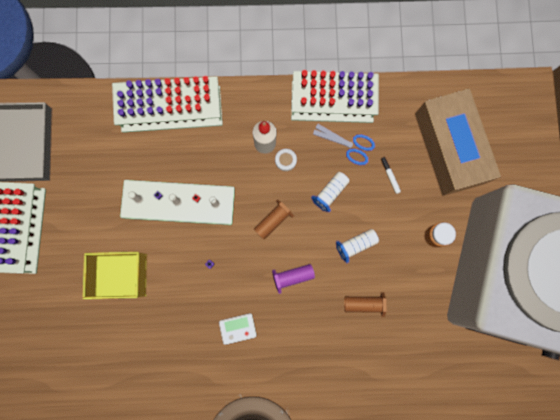

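The scene shows two blue-footed cylinders, at top (332,190) and (358,245). There are three stoppers: purple at top (158,195) and red at (196,198) on the stand, and purple at (210,264) on the bench. The bin is at top (112,275). Next I'll measure these and zoom in on the stand.

Run:
```python
from h import *
t=snap('top');s=snap('scene')
a=cv2.resize(t['pixels'][170:235,110:245],None,fx=5.5,fy=5.5,interpolation=cv2.INTER_CUBIC)
b=cv2.resize(s['pixels'][235:360,280:420],None,fx=5,fy=5,interpolation=cv2.INTER_CUBIC)[:,:]
cv2.imwrite('pics/st.png',a); cv2.imwrite('pics/ss.png',cv2.resize(b,(672,600)))
H=lambda c:cv2.cvtColor(c['pixels'],cv2.COLOR_BGR2HSV)
for nm,c in(('top',t),('scene',s)):
    for col,lo,hi in(('yellow',(22,150,60),(35,255,255)),('green',(55,25,120),(85,120,255)),('blue',(100,130,60),(118,255,255)),('purple',(118,90,20),(135,255,130)),('red',(0,190,60),(4,255,255))):
        for A,ce,bx,m in blobs(c['pixels'],lo,hi,12 if col in('purple','red') else 60):
            if nm=='top' and not(100<ce[0]<400 and 140<ce[1]<320):continue
            if nm=='scene' and not(200<ce[0]<510 and 160<ce[1]<360):continue
            print(nm,col,A,ce.round(1),bx,onz(c,*ce,0.02).round(3))
h=H(t);print(h[195,156:161],h[200,205:215:3],h[215,125:135:4])
h=H(s);print(h[240,150:153],h[310,358:362])
```

```text
top yellow 529 [112.8 271.5] [ 83 252  63  47] [0.435 0.344 0.02 ]
top blue 96 [363.6 142.2] [354 135  20  15] [ 0.758 -0.318  0.02 ]
top blue 106 [356.9 156.3] [347 149  21  16] [ 0.72  -0.298  0.02 ]
top blue 75 [321.3 202.9] [312 196  18  15] [ 0.597 -0.198  0.02 ]
top blue 88 [342.3 250.7] [337 242  12  20] [ 0.47  -0.247  0.02 ]
top purple 20 [158. 195.] [155 192   7   7] [0.63 0.23 0.02]
scene yellow 4266 [460.1 287.5] [418 248  87  83] [0.401 0.32  0.02 ]
scene green 173 [393.  208.1] [381 202  25  14] [0.29  0.033 0.02 ]
scene green 2201 [345.7 301.1] [292 261 120  94] [0.62  0.185 0.02 ]
scene green 78 [392.7 322.4] [388 312  11  23] [0.59  0.289 0.02 ]
scene green 64 [218.8 355.7] [209 345  23  23] [0.905 0.131 0.02 ]
scene green 64 [266.2 351.3] [260 344  12  18] [0.83 0.18 0.02]
scene purple 41 [371.5 248.4] [369 245   6   8] [0.452 0.105 0.02 ]
scene purple 47 [359.3 310.1] [357 306   6   9] [0.617 0.221 0.02 ]
scene purple 52 [275.2 337. ] [272 331   7  12] [0.794 0.164 0.02 ]
scene purple 48 [284.4 344.8] [281 339   8  12] [0.793 0.191 0.02 ]
scene purple 92 [259.2 356
[... 1002 characters left out ...]
 [0.793 0.135 0.02 ]
scene red 28 [217.5 332.5] [214 330   7   6] [0.874 0.083 0.02 ]
scene red 28 [237.1 333.5] [235 331   5   6] [0.846 0.109 0.02 ]
scene red 48 [255.8 335.4] [252 331   7  10] [0.821 0.137 0.02 ]
scene red 34 [225.8 340.6] [222 338   8   6] [0.873 0.11  0.02 ]
scene red 51 [245.1 341.8] [240 338   9  10] [0.847 0.136 0.02 ]
scene red 44 [234.8 349.1] [231 346   8   8] [0.872 0.138 0.02 ]
[[129 105  63]
 [123  50  51]
 [128 111  85]
 [130 141 136]
 [131 150 153]] [[ 41   9 221]
 [ 37  11 213]
 [ 34  10 209]
 [ 30  10 205]] [[ 38  14 223]
 [ 35  13 221]
 [ 38  13 221]]
[[  3 153  95]
 [  7 114  98]
 [ 22  58 119]] [[128 154  96]
 [129 156  95]
 [128 150  95]
 [128 151  98]]
```

View pics/st.png

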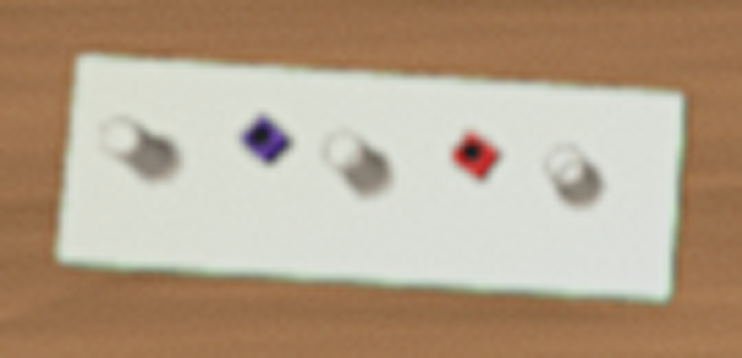

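View pics/ss.png

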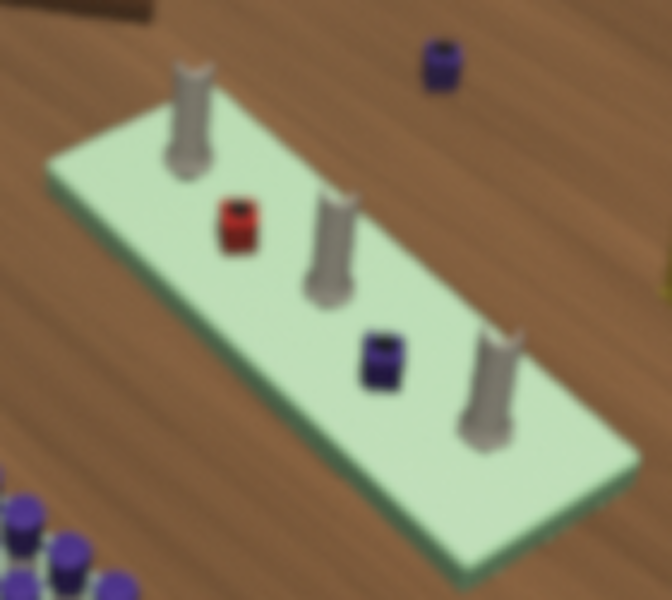

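The crops show three pegs, with purple at st-crop (265,140) and red at (474,156), both turned about 45°. No dark spigots are clear at this scale. I'll work out rough positions now and refine them with the wrist camera.

Run:
```python
from h import *
t=snap('top');s=snap('scene')
ST=lambda u,v:(u/5.5+110-.4,v/5.5+170-.4)
SS=lambda u,v:(u/4.8+280-.4,v/4.8+235-.4)
C=[onz(t,*ST(*p),.02) for p in((78,55),(685,92),(668,300),(57,262))]
C2=[onz(s,*SS(*p),.02) for p in((640,458),(465,570),(47,163),(212,88))]
print(np.round(C,4));print('scene corners',np.round(C2,4))
c=np.mean(C,0);yd=(C[0]+C[3]-C[1]-C[2])[:2];yd/=np.linalg.norm(yd);print('centre',c,'yaw(deg)',np.degrees(np.arctan2(-yd[0],yd[1])))
for k,(a,b) in {'peg3':((121,138),(500,338)),'peg2':((344,150),(338,196)),'peg1':((563,162),(193,70)),'purple':((265,140),(384,352)),'red':((474,156),(238,220))}.items():
    print(k,*[x.round(4) if hasattr(x,'round') else x for x in tri(t,ST(*a),s,SS(*b))])
print('s4',tri(t,(209.5,264.5),s,(371.3,247)))
for u,v in((83,254),(139,253),(137,298),(84,299)):print('bin',onz(t,u,v,.08).round(3))
p=[k for k in dir(r) if k[0]!='_'];print(p,r.tip_extent)
```

```text
[[0.6739 0.319  0.02  ]
 [0.648  0.0304 0.02  ]
 [0.5478 0.0403 0.02  ]
 [0.5744 0.3276 0.02  ]]
scene corners [[0.5742 0.3287 0.02  ]
 [0.673  0.3201 0.02  ]
 [0.6449 0.0333 0.02  ]
 [0.5493 0.0443 0.02  ]]
centre [0.61105196 0.17932727 0.02      ] yaw(deg) -5.208338900670328
peg3 [0.6198 0.2799 0.0843] 0.0017
peg2 [0.6112 0.1803 0.0851] 0.0023
peg1 [0.6028 0.0818 0.086 ] 0.002
purple [0.626  0.2271 0.0377] 0.0025
red [0.6162 0.1293 0.0365] 0.0012
s4 (array([0.44491081, 0.09813581, 0.01584579]), np.float64(6.456329267595897e-05))
bin [0.478 0.396 0.08 ]
bin [0.476 0.261 0.08 ]
bin [0.367 0.265 0.08 ]
bin [0.37  0.391 0.08 ]
['PlanningError', 'job_done', 'sense', 'tip_extent'] 0.017
```

```bash
cat >> h.py <<'E'
from scipy.spatial.transform import Rotation as Ro, Slerp
def quat(q): return Ro.from_quat([q[1],q[2],q[3],q[0]])
def cur():
    s=r.sense();return np.array(s['tool_pos']),quat(s['orientation'])
def down(yaw_closing_deg):
    "tool z down, tool y at azimuth"
    a=np.radians(yaw_closing_deg);y=np.array([np.cos(a),np.sin(a),0]);z=np.array([0,0,-1.]);return Ro.from_matrix(np.stack([np.cross(y,z),y,z],1))
def plan(wps,p=None,R=None,dmax=.2,amax=34):
    "wps: list of (pos,Rot or None). prints call numbers"
    if p is None:p,R=cur()
    for P,Q in wps:
        P=np.array(P,float);Q=R if Q is None else Q
        n=int(max(1,np.ceil(np.linalg.norm(P-p)/dmax),np.ceil(np.degrees((R.inv()*Q).magnitude())/amax)))
        sl=Slerp([0,1],Ro.concatenate([R,Q]));pr,Rr=p,R
        for i in range(1,n+1):
            pi=p+(P-p)*i/n;Ri=sl(i/n);d=Rr.inv().apply(pi-pr)/.5;w=(Rr.inv()*Ri).as_rotvec()/(2*np.pi)
            print('t',d.round(4),'w',w.round(4),'rows>=%.1f'%max(np.linalg.norm(pi-pr)/.0417,np.linalg.norm(w)*360/7.16),'->',pi.round(3));pr,Rr=pi,Ri
        p,R=P,Q
E
python3 - <<'E'
from h import *
plan([((.5,.15,.3),down(50))])
E
```

```text
t [-0.2562 -0.1811 -0.0346] w [-0.      0.      0.0131] rows>=3.8 -> [0.349 0.425 0.265]
t [-0.2702 -0.1595 -0.0346] w [-0.      0.      0.0131] rows>=3.8 -> [0.424 0.287 0.283]
t [-0.2824 -0.1368 -0.0346] w [-0.      0.      0.0131] rows>=3.8 -> [0.5  0.15 0.3 ]
```

Emit:
play_rows(steps=[{"tx": -0.256,"ty": -0.181,"tz": -0.035,"wz": 0.013,"hand": 1},{"tx": -0.256,"ty": -0.181,"tz": -0.035,"wz": 0.013,"hand": 1},{"tx": -0.256,"ty": -0.181,"tz": -0.035,"wz": 0.013,"hand": 1},{"tx": -0.256,"ty": -0.181,"tz": -0.035,"wz": 0.013,"hand": 1}])

```text
validation failed for argument at $.st...
```

Emit:
play_rows(steps=[{"tx": -0.27,"ty": -0.16,"tz": -0.035,"wz": 0.013,"hand": 1},{"tx": -0.27,"ty": -0.16,"tz": -0.035,"wz": 0.013,"hand": 1},{"tx": -0.27,"ty": -0.16,"tz": -0.035,"wz": 0.013,"hand": 1},{"tx": -0.27,"ty": -0.16,"tz": -0.035,"wz": 0.013,"hand": 1}])

```text
validation failed for argument at $.st...
```

Emit:
play_rows(steps=[{"tx": -0.282,"ty": -0.137,"tz": -0.035,"wz": 0.013,"hand": -0.1},{"tx": -0.282,"ty": -0.137,"tz": -0.035,"wz": 0.013,"hand": -0.1},{"tx": -0.282,"ty": -0.137,"tz": -0.035,"wz": 0.013,"hand": -0.1},{"tx": -0.282,"ty": -0.137,"tz": -0.035,"wz": 0.013,"hand": -0.1},{"tx": -0.282,"ty": -0.137,"tz": -0.035,"wz": 0.013,"hand": -0.1}])

```text
validation failed for argument at $.st...
```

Run:
```python
from h import *
c=snap('wrist','w1.png');p,R=cur();s=r.sense()
print(s['clock'],s['width'],p,R.as_matrix().round(3),s['q'].round(3));o=-c['R'].T@c['t'];print('cam in tool',R.inv().apply(o-p),R.inv().apply(c['R'][2]),c['fx'],c['k1'])
```

```text
0.35 0.08513460533547025 [0.27283367 0.56220438 0.24810305] [[-0.9    0.437 -0.   ]
 [ 0.437  0.9   -0.   ]
 [-0.    -0.    -1.   ]] [-1.187  0.411 -0.013  1.596  0.006  1.134 -0.082]
cam in tool [ 0.0706457  -0.00094134 -0.12531873] [-2.80115323e-01  1.01971430e-04  9.59966351e-01] 299.2586568010025 0.004059987559987451
```

View pics/w1.png

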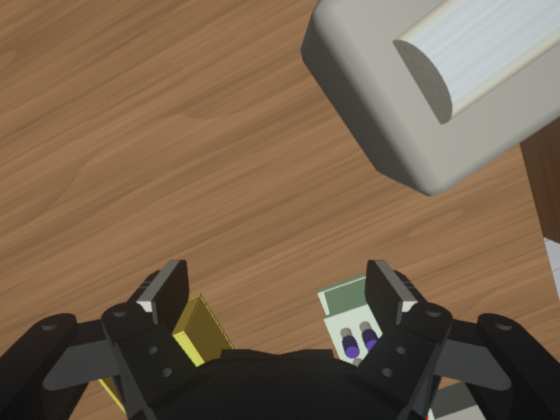

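The wrist view shows the fingers at the bottom (170,290) and (390,290), so image-up is tool +x. The moves were refused, so I'll retry with every field filled in.

Emit:
play_rows(steps=[{"tx": -0.256,"ty": -0.181,"tz": -0.035,"wx": 0,"wy": 0,"wz": 0.013,"hand": 1},{"tx": -0.256,"ty": -0.181,"tz": -0.035,"wx": 0,"wy": 0,"wz": 0.013,"hand": 1},{"tx": -0.256,"ty": -0.181,"tz": -0.035,"wx": 0,"wy": 0,"wz": 0.013,"hand": 1},{"tx": -0.256,"ty": -0.181,"tz": -0.035,"wx": 0,"wy": 0,"wz": 0.013,"hand": 1}])

```text
clock: 0.68
tool_pos: [0.3501, 0.4221, 0.2661]
orientation: [0.0, 0.264, 0.964, -0.0]
ft_force: [1.4, 0.0, 0.5]
width: 0.0857
gripper_force: 0.0
```

Run:
```python
from h import *
plan([((.51,.18,.3),down(-78))])
```

```text
t [-0.1044 -0.0507 -0.0135] w [0.     0.     0.0763] rows>=3.8 -> [0.382 0.374 0.273]
t [-0.116   0.0032 -0.0135] w [0.     0.     0.0763] rows>=3.8 -> [0.414 0.325 0.28 ]
t [-0.1015  0.0563 -0.0135] w [0.     0.     0.0763] rows>=3.8 -> [0.446 0.277 0.286]
t [-0.064   0.0968 -0.0135] w [0.     0.     0.0763] rows>=3.8 -> [0.478 0.228 0.293]
t [-0.0122  0.1154 -0.0135] w [0.     0.     0.0763] rows>=3.8 -> [0.51 0.18 0.3 ]
```

Emit:
play_rows(steps=[{"tx": -0.104,"ty": -0.051,"tz": -0.014,"wx": 0,"wy": 0,"wz": 0.076,"hand": 0},{"tx": -0.104,"ty": -0.051,"tz": -0.014,"wx": 0,"wy": 0,"wz": 0.076,"hand": 0},{"tx": -0.104,"ty": -0.051,"tz": -0.014,"wx": 0,"wy": 0,"wz": 0.076,"hand": 0},{"tx": -0.104,"ty": -0.051,"tz": -0.014,"wx": 0,"wy": 0,"wz": 0.076,"hand": 0}])

```text
clock: 1.02
tool_pos: [0.3816, 0.375, 0.2734]
orientation: [0.0, 0.489, 0.872, 0.0]
ft_force: [-0.8, 0.5, 0.4]
width: 0.0427
gripper_force: 0.0
```

Emit:
play_rows(steps=[{"tx": -0.116,"ty": 0.003,"tz": -0.014,"wx": 0,"wy": 0,"wz": 0.076,"hand": 0},{"tx": -0.116,"ty": 0.003,"tz": -0.014,"wx": 0,"wy": 0,"wz": 0.076,"hand": 0},{"tx": -0.116,"ty": 0.003,"tz": -0.014,"wx": 0,"wy": 0,"wz": 0.076,"hand": 0},{"tx": -0.116,"ty": 0.003,"tz": -0.014,"wx": 0,"wy": 0,"wz": 0.076,"hand": 0}])

```text
clock: 1.35
tool_pos: [0.4134, 0.3269, 0.2802]
orientation: [0.0, 0.681, 0.732, 0.0]
ft_force: [-0.1, -0.3, -0.1]
width: 0.0429
gripper_force: 0.0
```

Emit:
play_rows(steps=[{"tx": -0.101,"ty": 0.056,"tz": -0.014,"wx": 0,"wy": 0,"wz": 0.076,"hand": 0},{"tx": -0.101,"ty": 0.056,"tz": -0.014,"wx": 0,"wy": 0,"wz": 0.076,"hand": 0},{"tx": -0.101,"ty": 0.056,"tz": -0.014,"wx": 0,"wy": 0,"wz": 0.076,"hand": 0},{"tx": -0.101,"ty": 0.056,"tz": -0.014,"wx": 0,"wy": 0,"wz": 0.076,"hand": 0}])

```text
clock: 1.68
tool_pos: [0.4454, 0.2788, 0.2872]
orientation: [0.0, 0.835, 0.551, 0.0]
ft_force: [-0.3, 0.8, 0.3]
width: 0.0425
gripper_force: 0.0
```

Emit:
play_rows(steps=[{"tx": -0.064,"ty": 0.097,"tz": -0.014,"wx": 0,"wy": 0,"wz": 0.076,"hand": 0},{"tx": -0.064,"ty": 0.097,"tz": -0.014,"wx": 0,"wy": 0,"wz": 0.076,"hand": 0},{"tx": -0.064,"ty": 0.097,"tz": -0.014,"wx": 0,"wy": 0,"wz": 0.076,"hand": 0},{"tx": -0.064,"ty": 0.097,"tz": -0.014,"wx": 0,"wy": 0,"wz": 0.076,"hand": 0}])

```text
clock: 2.02
tool_pos: [0.4778, 0.2305, 0.2942]
orientation: [0.0, 0.941, 0.338, 0.0]
ft_force: [-0.4, 0.8, -0.7]
width: 0.0427
gripper_force: 0.0
```

Emit:
play_rows(steps=[{"tx": -0.012,"ty": 0.115,"tz": -0.014,"wx": 0,"wy": 0,"wz": 0.076,"hand": 0},{"tx": -0.012,"ty": 0.115,"tz": -0.014,"wx": 0,"wy": 0,"wz": 0.076,"hand": 0},{"tx": -0.012,"ty": 0.115,"tz": -0.014,"wx": 0,"wy": 0,"wz": 0.076,"hand": 0},{"tx": -0.012,"ty": 0.115,"tz": -0.014,"wx": 0,"wy": 0,"wz": 0.076,"hand": 0},{"tx": -0.012,"ty": 0.115,"tz": -0.014,"wx": 0,"wy": 0,"wz": 0.076,"hand": 0}])

```text
clock: 2.43
tool_pos: [0.5094, 0.1837, 0.3008]
orientation: [-0.0, 0.994, 0.107, 0.0]
ft_force: [-0.2, 0.5, -0.7]
width: 0.0426
gripper_force: 0.0
```

Run:
```python
from h import *
c=snap('wrist','w2.png');p,R=cur();s=r.sense()
print(s['clock'],s['width'],p,R.as_matrix().round(3),s['q'].round(3))
```

```text
2.4833 0.042569858613338056 [0.50919775 0.18412151 0.30077809] [[ 0.975  0.221 -0.   ]
 [ 0.221 -0.975 -0.   ]
 [-0.     0.    -1.   ]] [-0.891  0.238  0.556  1.757 -0.135  1.184 -1.645]
```

View pics/w2.png

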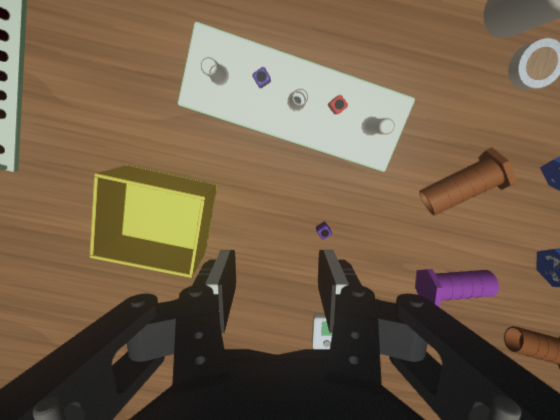

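The wrist image shows the stand stoppers at (261,77) purple and (338,104) red. The bench stopper is at (323,231), the bin at (150,225), and the peg tops at (209,65), (299,97) and (387,126).

```bash
cat >> h.py <<'E'
def stopper(c,uv,col,zt,win=14):
    "top-face style rect at height zt from colour mask near uv"
    u0,v0=int(uv[0])-win,int(uv[1])-win;im=c['pixels'][max(v0,0):v0+2*win,max(u0,0):u0+2*win]
    b,g,rr=[im[...,i].astype(int) for i in range(3)]
    m=((rr>g*1.8)&(rr>b*1.5)&(rr>90)) if col=='r' else ((b>g*1.35)&(rr>g*1.0)&(b>rr))
    m=cv2.morphologyEx(m.astype(np.uint8),cv2.MORPH_CLOSE,np.ones((3,3)));cn,_=cv2.findContours(m,cv2.RETR_EXTERNAL,cv2.CHAIN_APPROX_NONE)
    k=max(cn,key=cv2.contourArea)[:,0,:]+[max(u0,0),max(v0,0)]
    P=np.array([onz(c,*q,zt)[:2] for q in k])*1000
    (cx,cy),(w,h),a=cv2.minAreaRect(P.astype(np.float32));return k.mean(0),np.array([cx,cy])/1000,(round(w,1),round(h,1)),a
E
python3 - <<'E'
from h import *
c=snap('wrist');s=snap('scene');t=snap('top')
for n,uv,col,z,us,ut in(('purpleS',(261,77),'p',.042,(359.3,309),(158,195)),('redS',(338,104),'r',.042,(329.5,281.5),(196,198)),('purpleB',(323,231),'p',.022,(371.5,248),(210,264))):
    k,ce,wh,a=stopper(c,uv,col,z);ks,_,_,_=stopper(s,us,col,z,9);kt,_,_,_=stopper(t,ut,col,z,8)
    print(n,k,ce.round(4),wh,a,'wrist-scene',*tri(c,k,s,ks),'top-scene',tri(t,kt,s,ks)[0].round(4))
for n,p,ss in(('peg3',(209,65),(384.2-.4,305.4-.4)),('peg2',(299,97),(350,275.4)),('peg1',(387,126),(319.8,249.2))):
    print(n,tri(c,p,s,ss),onz(c,*p,.08).round(4))
for p in((195,23),(414,98),(386,171),(178,104)):print('corner',onz(c,*p,.02).round(4))
for p in((95,175),(203,196),(192,275),(91,256)):print('bin',onz(c,*p,.08).round(4))
E
```

```text
purpleS [262.38636364  76.43181818] [0.6264 0.2269] (16.9, 15.7) 40.94071960449219 wrist-scene [0.62712536 0.22816867 0.03348169] 0.0019534635359321094 top-scene [0.6269 0.228  0.033 ]
redS [339.075 104.475] [0.6166 0.1297] (15.8, 16.3) 51.21709442138672 wrist-scene [0.61658888 0.12925994 0.03321725] 0.0027905084613547154 top-scene [0.6166 0.1296 0.033 ]
purpleB [323.43589744 231.17948718] [0.4484 0.1005] (21.4, 17.5) 46.29363250732422 wrist-scene [0.44479614 0.09867209 0.01267191] 0.001451299904371682 top-scene [0.4463 0.0995 0.014 ]
peg3 (array([0.61952659, 0.28044173, 0.08446871]), np.float64(0.0006912820050631076)) [0.6203 0.2812 0.08  ]
peg2 (array([0.61012958, 0.18110234, 0.08497923]), np.float64(0.00038257516458979895)) [0.6105 0.181  0.08  ]
peg1 (array([0.60178113, 0.08093724, 0.0852651 ]), np.float64(0.0019238362584066337)) [0.6026 0.0782 0.08  ]
corner [0.6691 0.319  0.02  ]
corner [0.647  0.0348 0.02  ]
corner [0.5504 0.0397 0.02  ]
corner [0.5738 0.327  0.02  ]
bin [0.4755 0.3919 0.08  ]
bin [0.4783 0.2657 0.08  ]
bin [0.372  0.2635 0.08  ]
bin [0.3706 0.3911 0.08  ]
```

Run:
```python
from h import *
plan([((.446,.0993,.18),down(-44)),((.446,.0993,.019),None),((.446,.0993,.15),None),((.424,.328,.16),None),((.6266,.2273,.17),down(-49)),((.6266,.2273,.04),None),((.6266,.2273,.16),None),((.424,.328,.16),None)])
```

```text
t [-0.1608  0.138   0.2415] w [-0.      0.     -0.0921] rows>=4.6 -> [0.446 0.099 0.18 ]
t [0.    0.    0.322] w [0. 0. 0.] rows>=3.9 -> [0.446 0.099 0.019]
t [ 0.     0.    -0.262] w [0. 0. 0.] rows>=3.1 -> [0.446 0.099 0.15 ]
t [ 0.1492 -0.1747 -0.01  ] w [0. 0. 0.] rows>=2.8 -> [0.435 0.214 0.155]
t [ 0.1492 -0.1747 -0.01  ] w [0. 0. 0.] rows>=2.8 -> [0.424 0.328 0.16 ]
t [ 0.0683  0.2157 -0.01  ] w [0.     0.     0.0069] rows>=2.7 -> [0.525 0.278 0.165]
t [ 0.0776  0.2125 -0.01  ] w [0.     0.     0.0069] rows>=2.7 -> [0.627 0.227 0.17 ]
t [0.   0.   0.26] w [0. 0. 0.] rows>=3.1 -> [0.627 0.227 0.04 ]
t [ 0.    0.   -0.24] w [0. 0. 0.] rows>=2.9 -> [0.627 0.227 0.16 ]
t [-0.0868 -0.2089  0.    ] w [0. 0. 0.] rows>=2.7 -> [0.525 0.278 0.16 ]
t [-0.0868 -0.2089  0.    ] w [0. 0. 0.] rows>=2.7 -> [0.424 0.328 0.16 ]
```

Emit:
play_rows(steps=[{"tx": -0.161,"ty": 0.138,"tz": 0.24,"wx": 0,"wy": 0,"wz": -0.092,"hand": 0},{"tx": -0.161,"ty": 0.138,"tz": 0.24,"wx": 0,"wy": 0,"wz": -0.092,"hand": 0},{"tx": -0.161,"ty": 0.138,"tz": 0.24,"wx": 0,"wy": 0,"wz": -0.092,"hand": 0},{"tx": -0.161,"ty": 0.138,"tz": 0.24,"wx": 0,"wy": 0,"wz": -0.092,"hand": 0},{"tx": -0.161,"ty": 0.138,"tz": 0.24,"wx": 0,"wy": 0,"wz": -0.092,"hand": 0}])

```text
clock: 3.05
tool_pos: [0.4399, 0.0949, 0.1764]
orientation: [-0.0, 0.92, 0.392, -0.005]
ft_force: [-0.8, -0.0, 0.2]
width: 0.0424
gripper_force: 0.0
```

Emit:
play_rows(steps=[{"tx": 0,"ty": 0,"tz": 0.2,"wx": 0,"wy": 0,"wz": 0,"hand": 0},{"tx": 0,"ty": 0,"tz": 0.2,"wx": 0,"wy": 0,"wz": 0,"hand": 0},{"tx": 0,"ty": 0,"tz": 0.2,"wx": 0,"wy": 0,"wz": 0,"hand": 0},{"tx": 0,"ty": 0,"tz": 0.2,"wx": 0,"wy": 0,"wz": 0,"hand": 0}])

```text
clock: 3.38
tool_pos: [0.4433, 0.0986, 0.0776]
orientation: [0.0, 0.921, 0.39, -0.003]
ft_force: [0.0, -0.1, 0.3]
width: 0.0429
gripper_force: 0.0
```

Run:
```python
from h import *
c=snap('wrist','w3.png');p,R=cur();print(p);
o=proj(c,(.446,.0993,.022));print(o)
try: print(stopper(c,o,'p',.022,50))
except Exception as e: print(e)
plan([((.446,.0993,.019),down(-44))])
```

```text
[0.44464685 0.09871374 0.07954206]
[277.92606129 232.40654412]
(array([278.31683168, 228.99009901]), array([0.44777475, 0.10104536]), (21.3, 16.6), 46.64909744262695)
t [0.0032 0.0013 0.1211] w [-0.0002  0.0006 -0.0004] rows>=1.5 -> [0.446 0.099 0.019]
```

Emit:
play_rows(steps=[{"tx": 0.003,"ty": 0.001,"tz": 0.121,"wx": 0,"wy": 0,"wz": 0,"hand": 0},{"tx": 0.003,"ty": 0.001,"tz": 0.121,"wx": 0,"wy": 0,"wz": 0,"hand": 0},{"tx": 0.003,"ty": 0.001,"tz": 0.121,"wx": 0,"wy": 0,"wz": 0,"hand": 0}], force=30)

```text
clock: 3.68
tool_pos: [0.4466, 0.1, 0.0191]
orientation: [-0.0, 0.921, 0.39, -0.001]
ft_force: [0.0, -0.4, 0.4]
width: 0.0425
gripper_force: 0.0
```

Emit:
play_rows(steps=[{"tx": 0,"ty": 0,"tz": 0,"wx": 0,"wy": 0,"wz": 0,"hand": -1},{"tx": 0,"ty": 0,"tz": 0,"wx": 0,"wy": 0,"wz": 0,"hand": -1},{"tx": 0,"ty": 0,"tz": 0,"wx": 0,"wy": 0,"wz": 0,"hand": -1},{"tx": 0,"ty": 0,"tz": 0,"wx": 0,"wy": 0,"wz": 0,"hand": -1},{"tx": 0,"ty": 0,"tz": 0,"wx": 0,"wy": 0,"wz": 0,"hand": -1}], force=30)

```text
clock: 4.1
tool_pos: [0.4486, 0.1003, 0.0222]
orientation: [-0.0, 0.921, 0.389, 0.002]
ft_force: [-1.1, -1.2, 9.0]
width: 0.0173
gripper_force: 31.8
```

Emit:
play_rows(steps=[{"tx": 0,"ty": 0,"tz": -0.262,"wx": 0,"wy": 0,"wz": 0,"hand": -1},{"tx": 0,"ty": 0,"tz": -0.262,"wx": 0,"wy": 0,"wz": 0,"hand": -1},{"tx": 0,"ty": 0,"tz": -0.262,"wx": 0,"wy": 0,"wz": 0,"hand": -1},{"tx": 0,"ty": 0,"tz": -0.262,"wx": 0,"wy": 0,"wz": 0,"hand": -1}])

```text
clock: 4.43
tool_pos: [0.4506, 0.1002, 0.1581]
orientation: [-0.0, 0.922, 0.388, 0.005]
ft_force: [0.9, 0.9, -0.2]
width: 0.0173
gripper_force: 30.6
```

Emit:
play_rows(steps=[{"tx": 0.149,"ty": -0.175,"tz": 0,"wx": 0,"wy": 0,"wz": 0,"hand": -1},{"tx": 0.149,"ty": -0.175,"tz": 0,"wx": 0,"wy": 0,"wz": 0,"hand": -1},{"tx": 0.149,"ty": -0.175,"tz": 0,"wx": 0,"wy": 0,"wz": 0,"hand": -1}])

```text
clock: 4.68
tool_pos: [0.4365, 0.2175, 0.1533]
orientation: [-0.001, 0.921, 0.389, 0.002]
ft_force: [0.5, 0.9, -0.2]
width: 0.0172
gripper_force: 30.6
```

Emit:
play_rows(steps=[{"tx": 0.149,"ty": -0.175,"tz": 0,"wx": 0,"wy": 0,"wz": 0,"hand": -1},{"tx": 0.149,"ty": -0.175,"tz": 0,"wx": 0,"wy": 0,"wz": 0,"hand": -1},{"tx": 0.149,"ty": -0.175,"tz": 0,"wx": 0,"wy": 0,"wz": 0,"hand": -1},{"tx": 0.149,"ty": -0.175,"tz": 0.14,"wx": 0,"wy": 0,"wz": 0,"hand": -1},{"tx": 0.149,"ty": -0.175,"tz": 0.14,"wx": 0,"wy": 0,"wz": 0,"hand": -1}])

```text
clock: 5.1
tool_pos: [0.4254, 0.3325, 0.0817]
orientation: [-0.001, 0.92, 0.391, 0.002]
ft_force: [-0.9, -1.4, -1.0]
width: 0.0174
gripper_force: 30.6
```

Emit:
play_rows(steps=[{"tx": 0,"ty": 0,"tz": 0,"wx": 0,"wy": 0,"wz": 0,"hand": -1},{"tx": 0,"ty": 0,"tz": 0,"wx": 0,"wy": 0,"wz": 0,"hand": 0},{"tx": 0,"ty": 0,"tz": 0,"wx": 0,"wy": 0,"wz": 0,"hand": 0},{"tx": 0,"ty": 0,"tz": -0.16,"wx": 0,"wy": 0,"wz": 0,"hand": 0},{"tx": 0,"ty": 0,"tz": -0.16,"wx": 0,"wy": 0,"wz": 0,"hand": 0}])

```text
clock: 5.52
tool_pos: [0.4259, 0.3276, 0.1633]
orientation: [0.001, 0.922, 0.388, -0.001]
ft_force: [-0.5, 0.6, 0.5]
width: 0.0428
gripper_force: 0.0
```

Run:
```python
from h import *
c=snap('wrist');t=snap('top');s=snap('scene')
for n,us,ut,col in(('purpleS',(359.3,309),(158,195),'p'),('redS',(329.5,281.5),(196,198),'r')):
    print(n,stopper(s,us,col,.042,9)[0],stopper(t,ut,col,.042,8)[0])
cv2.imwrite('pics/b1.png',s['pixels'][200:360,300:520])
print(cur()[0]);plan([((.6266,.2273,.17),down(-49)),((.6266,.2273,.046),None)])
```

```text
purpleS [359.28 309.96] [157.8 195.2]
redS [329.30434783 281.82608696] [196.     197.9375]
[0.42851831 0.32998737 0.1669231 ]
t [ 0.065   0.2135 -0.0025] w [-0.0001 -0.0008  0.0065] rows>=2.7 -> [0.528 0.279 0.168]
t [ 0.0736  0.2106 -0.0028] w [-0.0001 -0.0008  0.0065] rows>=2.7 -> [0.627 0.227 0.17 ]
t [0.    0.    0.248] w [0. 0. 0.] rows>=3.0 -> [0.627 0.227 0.046]
```

View pics/b1.png

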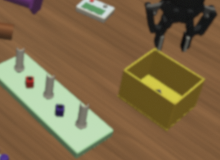

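The crop shows the bench stopper is gone and a dark spot lies in the bin at (160,90). The stand stoppers haven't moved, so next is the purple one.

Emit:
play_rows(steps=[{"tx": 0.065,"ty": 0.213,"tz": -0.003,"wx": 0,"wy": 0,"wz": 0.006,"hand": 0},{"tx": 0.065,"ty": 0.213,"tz": -0.003,"wx": 0,"wy": 0,"wz": 0.006,"hand": 0},{"tx": 0.065,"ty": 0.213,"tz": -0.003,"wx": 0,"wy": 0,"wz": 0.006,"hand": 0}])

```text
clock: 5.92
tool_pos: [0.5278, 0.2756, 0.1648]
orientation: [0.0, 0.929, 0.371, 0.002]
ft_force: [0.1, -0.1, 0.4]
width: 0.0425
gripper_force: 0.0
```

Emit:
play_rows(steps=[{"tx": 0.074,"ty": 0.21,"tz": -0.003,"wx": 0,"wy": 0,"wz": 0.006,"hand": 0},{"tx": 0.074,"ty": 0.21,"tz": -0.003,"wx": 0,"wy": 0,"wz": 0.006,"hand": 0},{"tx": 0.074,"ty": 0.21,"tz": -0.003,"wx": 0,"wy": 0,"wz": 0.006,"hand": 0},{"tx": 0.074,"ty": 0.21,"tz": -0.003,"wx": 0,"wy": 0,"wz": 0.006,"hand": 0},{"tx": 0.074,"ty": 0.21,"tz": -0.003,"wx": 0,"wy": 0,"wz": 0.006,"hand": 0}])

```text
clock: 6.33
tool_pos: [0.6255, 0.2246, 0.1651]
orientation: [0.0, 0.936, 0.352, 0.001]
ft_force: [-0.3, -0.2, 1.0]
width: 0.0425
gripper_force: 0.0
```

Run:
```python
from h import *
c=snap('wrist','w4.png');print(cur()[0],proj(c,(.6266,.2273,.042)))
try: print(stopper(c,proj(c,(.6266,.2273,.042)),'p',.042,20))
except Exception as e: print(e)
plan([((.6266,.2273,.1),down(-49)),((.6266,.2273,.046),None)])
```

```text
[0.62408983 0.22639277 0.16481802] [274.0346873  205.30953919]
(array([274.23076923, 203.75384615]), array([0.62769489, 0.22771375]), (16.0, 16.4), 41.13992691040039)
t [0.0049 0.002  0.1296] w [-0.     -0.      0.0009] rows>=1.6 -> [0.627 0.227 0.1  ]
t [0.    0.    0.108] w [0. 0. 0.] rows>=1.3 -> [0.627 0.227 0.046]
```

Emit:
play_rows(steps=[{"tx": 0.006,"ty": 0.002,"tz": 0.12,"wx": 0,"wy": 0,"wz": 0,"hand": 0},{"tx": 0.006,"ty": 0.002,"tz": 0.12,"wx": 0,"wy": 0,"wz": 0,"hand": 0},{"tx": 0.006,"ty": 0.002,"tz": 0.237,"wx": 0,"wy": 0,"wz": 0,"hand": 0},{"tx": 0.006,"ty": 0.002,"tz": 0.237,"wx": 0,"wy": 0,"wz": 0,"hand": 0},{"tx": 0.006,"ty": 0.002,"tz": 0.237,"wx": 0,"wy": 0,"wz": 0,"hand": 0}])

```text
clock: 6.8
tool_pos: [0.6225, 0.2293, 0.0417]
orientation: [-0.0, 0.935, 0.355, -0.004]
ft_force: [-1.3, -0.1, -0.3]
width: 0.0427
gripper_force: 0.0
```

Emit:
play_rows(steps=[{"tx": 0,"ty": 0,"tz": 0,"wx": 0,"wy": 0,"wz": 0,"hand": -1},{"tx": 0,"ty": 0,"tz": 0,"wx": 0,"wy": 0,"wz": 0,"hand": -1},{"tx": 0,"ty": 0,"tz": 0,"wx": 0,"wy": 0,"wz": 0,"hand": -1},{"tx": 0,"ty": 0,"tz": 0,"wx": 0,"wy": 0,"wz": 0,"hand": -1},{"tx": 0,"ty": 0,"tz": 0,"wx": 0,"wy": 0,"wz": 0,"hand": -1}])

```text
clock: 7.22
tool_pos: [0.6279, 0.2291, 0.048]
orientation: [-0.0, 0.935, 0.354, 0.002]
ft_force: [-1.2, 0.4, 6.6]
width: 0.0169
gripper_force: 32.5
```

Emit:
play_rows(steps=[{"tx": 0,"ty": 0,"tz": -0.24,"wx": 0,"wy": 0,"wz": 0,"hand": -1},{"tx": 0,"ty": 0,"tz": -0.24,"wx": 0,"wy": 0,"wz": 0,"hand": -1},{"tx": 0,"ty": 0,"tz": -0.24,"wx": 0,"wy": 0,"wz": 0,"hand": -1},{"tx": 0,"ty": 0,"tz": -0.24,"wx": 0,"wy": 0,"wz": 0,"hand": -1}])

```text
clock: 7.55
tool_pos: [0.6312, 0.2291, 0.1751]
orientation: [-0.0, 0.935, 0.353, 0.007]
ft_force: [1.6, -1.0, -0.1]
width: 0.0169
gripper_force: 31.7
```

Run:
```python
from h import *
plan([((.415,.310,.16),None),((.415,.310,.08),None),((.415,.310,.16),None),((.6164,.1296,.165),down(-39))])
```

```text
t [-0.1089 -0.2037  0.0129] w [0. 0. 0.] rows>=2.8 -> [0.523 0.27  0.168]
t [-0.1089 -0.2037  0.0129] w [0. 0. 0.] rows>=2.8 -> [0.415 0.31  0.16 ]
t [-0.002  -0.0006  0.16  ] w [0. 0. 0.] rows>=1.9 -> [0.415 0.31  0.08 ]
t [ 0.002   0.0006 -0.16  ] w [0. 0. 0.] rows>=1.9 -> [0.415 0.31  0.16 ]
t [ 0.0318  0.2685 -0.0035] w [ 0.0004 -0.001  -0.0133] rows>=3.2 -> [0.516 0.22  0.162]
t [ 0.0092  0.2702 -0.0043] w [ 0.0004 -0.001  -0.0133] rows>=3.2 -> [0.616 0.13  0.165]
```

Emit:
play_rows(steps=[{"tx": -0.109,"ty": -0.204,"tz": 0.013,"wx": 0,"wy": 0,"wz": 0,"hand": -1},{"tx": -0.109,"ty": -0.204,"tz": 0.013,"wx": 0,"wy": 0,"wz": 0,"hand": -1},{"tx": -0.109,"ty": -0.204,"tz": 0.013,"wx": 0,"wy": 0,"wz": 0,"hand": -1}])

```text
clock: 7.8
tool_pos: [0.5162, 0.2695, 0.1595]
orientation: [-0.001, 0.935, 0.354, 0.0]
ft_force: [-0.8, 0.4, -0.6]
width: 0.0172
gripper_force: 31.7
```

Emit:
play_rows(steps=[{"tx": -0.109,"ty": -0.204,"tz": 0.013,"wx": 0,"wy": 0,"wz": 0,"hand": -1},{"tx": -0.109,"ty": -0.204,"tz": 0.013,"wx": 0,"wy": 0,"wz": 0,"hand": -1},{"tx": -0.109,"ty": -0.204,"tz": 0.013,"wx": 0,"wy": 0,"wz": 0,"hand": -1},{"tx": -0.109,"ty": -0.204,"tz": 0.165,"wx": 0,"wy": 0,"wz": 0,"hand": -1},{"tx": -0.109,"ty": -0.204,"tz": 0.165,"wx": 0,"wy": 0,"wz": 0,"hand": -1}])

```text
clock: 8.22
tool_pos: [0.4088, 0.3124, 0.0779]
orientation: [-0.002, 0.934, 0.356, 0.002]
ft_force: [-0.3, 0.1, -1.4]
width: 0.0173
gripper_force: 31.7
```

Emit:
play_rows(steps=[{"tx": 0,"ty": 0,"tz": 0,"wx": 0,"wy": 0,"wz": 0,"hand": -1},{"tx": 0,"ty": 0,"tz": 0,"wx": 0,"wy": 0,"wz": 0,"hand": 0},{"tx": 0,"ty": 0,"tz": 0,"wx": 0,"wy": 0,"wz": 0,"hand": 0},{"tx": 0,"ty": 0,"tz": -0.16,"wx": 0,"wy": 0,"wz": 0,"hand": 0},{"tx": 0,"ty": 0,"tz": -0.16,"wx": 0,"wy": 0,"wz": 0,"hand": 0}])

```text
clock: 8.63
tool_pos: [0.4107, 0.308, 0.1585]
orientation: [0.001, 0.936, 0.353, -0.001]
ft_force: [0.7, 0.5, 0.3]
width: 0.0428
gripper_force: 0.0
```

Emit:
play_rows(steps=[{"tx": 0.032,"ty": 0.268,"tz": -0.003,"wx": 0,"wy": 0,"wz": -0.013,"hand": 0},{"tx": 0.032,"ty": 0.268,"tz": -0.003,"wx": 0,"wy": 0,"wz": -0.013,"hand": 0},{"tx": 0.032,"ty": 0.268,"tz": -0.003,"wx": 0,"wy": 0,"wz": -0.013,"hand": 0},{"tx": 0.032,"ty": 0.268,"tz": -0.003,"wx": 0,"wy": 0,"wz": -0.013,"hand": 0}])

```text
clock: 8.97
tool_pos: [0.5171, 0.2134, 0.1621]
orientation: [0.001, 0.922, 0.388, 0.004]
ft_force: [1.0, 0.1, 0.4]
width: 0.0428
gripper_force: 0.0
```

Emit:
play_rows(steps=[{"tx": 0.009,"ty": 0.27,"tz": -0.004,"wx": 0,"wy": 0,"wz": -0.013,"hand": 0},{"tx": 0.009,"ty": 0.27,"tz": -0.004,"wx": 0,"wy": 0,"wz": -0.013,"hand": 0},{"tx": 0.009,"ty": 0.27,"tz": -0.004,"wx": 0,"wy": 0,"wz": -0.013,"hand": 0},{"tx": 0.009,"ty": 0.27,"tz": -0.004,"wx": 0,"wy": 0,"wz": -0.013,"hand": 0},{"tx": 0.009,"ty": 0.27,"tz": -0.004,"wx": 0,"wy": 0,"wz": -0.013,"hand": 0}])

```text
clock: 9.38
tool_pos: [0.6148, 0.1239, 0.1629]
orientation: [0.002, 0.905, 0.425, 0.002]
ft_force: [-0.4, -0.1, -0.1]
width: 0.0427
gripper_force: 0.0
```

Run:
```python
from h import *
c=snap('wrist','w5.png');X=(.6164,.1296,.042);print(cur()[0],proj(c,X))
try: print(stopper(c,proj(c,X),'r',.042,20))
except Exception as e: print(e)
plan([((.6164,.1296,.048),down(-39))])
```

```text
[0.6129502  0.12653656 0.16229483] [272.27276814 202.71526509]
(array([273.        , 201.72727273]), array([0.61722614, 0.12964066]), (15.8, 15.4), 50.251895904541016)
t [0.0087 0.0009 0.2286] w [ 0.0004 -0.0003 -0.0013] rows>=2.7 -> [0.616 0.13  0.048]
```

Emit:
play_rows(steps=[{"tx": 0.009,"ty": 0.001,"tz": 0.11,"wx": 0,"wy": 0,"wz": 0,"hand": 0},{"tx": 0.009,"ty": 0.001,"tz": 0.11,"wx": 0,"wy": 0,"wz": 0,"hand": 0},{"tx": 0.009,"ty": 0.001,"tz": 0.228,"wx": 0,"wy": 0,"wz": 0,"hand": 0},{"tx": 0.009,"ty": 0.001,"tz": 0.228,"wx": 0,"wy": 0,"wz": 0,"hand": 0},{"tx": 0.009,"ty": 0.001,"tz": 0.228,"wx": 0,"wy": 0,"wz": 0,"hand": 0}])

```text
clock: 9.85
tool_pos: [0.6106, 0.1333, 0.0427]
orientation: [-0.001, 0.903, 0.43, -0.004]
ft_force: [-1.0, 1.2, 0.9]
width: 0.0424
gripper_force: 0.0
```

Emit:
play_rows(steps=[{"tx": 0,"ty": 0,"tz": 0,"wx": 0,"wy": 0,"wz": 0,"hand": -1},{"tx": 0,"ty": 0,"tz": 0,"wx": 0,"wy": 0,"wz": 0,"hand": -1},{"tx": 0,"ty": 0,"tz": 0,"wx": 0,"wy": 0,"wz": 0,"hand": -1},{"tx": 0,"ty": 0,"tz": 0,"wx": 0,"wy": 0,"wz": 0,"hand": -1},{"tx": 0,"ty": 0,"tz": 0,"wx": 0,"wy": 0,"wz": 0,"hand": -1}])

```text
clock: 10.27
tool_pos: [0.6156, 0.1327, 0.0484]
orientation: [-0.0, 0.903, 0.429, 0.002]
ft_force: [-1.7, 1.0, 7.8]
width: 0.0169
gripper_force: 32.3
```

Emit:
play_rows(steps=[{"tx": 0,"ty": 0,"tz": -0.24,"wx": 0,"wy": 0,"wz": 0,"hand": -1},{"tx": 0,"ty": 0,"tz": -0.24,"wx": 0,"wy": 0,"wz": 0,"hand": -1},{"tx": 0,"ty": 0,"tz": -0.24,"wx": 0,"wy": 0,"wz": 0,"hand": -1},{"tx": 0,"ty": 0,"tz": -0.24,"wx": 0,"wy": 0,"wz": 0,"hand": -1}])

```text
clock: 10.6
tool_pos: [0.6187, 0.1323, 0.1751]
orientation: [0.001, 0.904, 0.428, 0.006]
ft_force: [2.0, 0.0, 0.1]
width: 0.0173
gripper_force: 31.4
```

Run:
```python
from h import *
plan([((.425,.335,.16),down(-45)),((.6194,.2804,.16),down(-90))])
```

```text
t [ 0.0342 -0.2784  0.0135] w [ 0.0005 -0.0009  0.008 ] rows>=3.4 -> [0.522 0.234 0.168]
t [ 0.0203 -0.2797  0.0143] w [ 0.0005 -0.0009  0.008 ] rows>=3.4 -> [0.425 0.335 0.16 ]
t [0.0989 0.1761 0.    ] w [0.     0.     0.0625] rows>=3.1 -> [0.522 0.308 0.16 ]
t [0.1587 0.1248 0.    ] w [0.     0.     0.0625] rows>=3.1 -> [0.619 0.28  0.16 ]
```

Emit:
play_rows(steps=[{"tx": 0.034,"ty": -0.278,"tz": 0.013,"wx": 0,"wy": 0,"wz": 0.008,"hand": -1},{"tx": 0.034,"ty": -0.278,"tz": 0.013,"wx": 0,"wy": 0,"wz": 0.008,"hand": -1},{"tx": 0.034,"ty": -0.278,"tz": 0.013,"wx": 0,"wy": 0,"wz": 0.008,"hand": -1},{"tx": 0.034,"ty": -0.278,"tz": 0.013,"wx": 0,"wy": 0,"wz": 0.008,"hand": -1}])

```text
clock: 10.93
tool_pos: [0.5132, 0.2382, 0.1599]
orientation: [-0.002, 0.913, 0.408, -0.001]
ft_force: [-1.1, -0.2, -0.9]
width: 0.0171
gripper_force: 31.4
```

Emit:
play_rows(steps=[{"tx": 0.02,"ty": -0.28,"tz": 0.014,"wx": 0,"wy": 0,"wz": 0.008,"hand": -1},{"tx": 0.02,"ty": -0.28,"tz": 0.014,"wx": 0,"wy": 0,"wz": 0.008,"hand": -1},{"tx": 0.02,"ty": -0.28,"tz": 0.014,"wx": 0,"wy": 0,"wz": 0.008,"hand": -1},{"tx": 0.02,"ty": -0.28,"tz": 0.014,"wx": 0,"wy": 0,"wz": 0.008,"hand": -1},{"tx": 0.02,"ty": -0.28,"tz": 0.09,"wx": 0,"wy": 0,"wz": 0.008,"hand": -1}])

```text
clock: 11.35
tool_pos: [0.4199, 0.3419, 0.1202]
orientation: [-0.004, 0.922, 0.386, 0.005]
ft_force: [2.4, 2.3, -0.5]
width: 0.0171
gripper_force: 31.4
```

Emit:
play_rows(steps=[{"tx": 0,"ty": 0,"tz": 0.08,"wx": 0,"wy": 0,"wz": 0,"hand": -1},{"tx": 0,"ty": 0,"tz": 0.08,"wx": 0,"wy": 0,"wz": 0,"hand": 0},{"tx": 0,"ty": 0,"tz": 0.08,"wx": 0,"wy": 0,"wz": 0,"hand": 0},{"tx": 0,"ty": 0,"tz": -0.09,"wx": 0,"wy": 0,"wz": 0,"hand": 0},{"tx": 0,"ty": 0,"tz": -0.09,"wx": 0,"wy": 0,"wz": 0,"hand": 0}])

```text
clock: 11.77
tool_pos: [0.4204, 0.333, 0.1598]
orientation: [0.001, 0.924, 0.382, -0.001]
ft_force: [0.6, 2.5, 0.3]
width: 0.0426
gripper_force: 0.0
```

Emit:
play_rows(steps=[{"tx": 0.099,"ty": 0.176,"tz": 0,"wx": 0,"wy": 0,"wz": 0.062,"hand": -1},{"tx": 0.099,"ty": 0.176,"tz": 0,"wx": 0,"wy": 0,"wz": 0.062,"hand": -1},{"tx": 0.099,"ty": 0.176,"tz": 0,"wx": 0,"wy": 0,"wz": 0.062,"hand": -1},{"tx": 0.099,"ty": 0.176,"tz": 0,"wx": 0,"wy": 0,"wz": 0.062,"hand": -1}])

```text
clock: 12.1
tool_pos: [0.5234, 0.3045, 0.1626]
orientation: [-0.0, 0.982, 0.19, 0.004]
ft_force: [0.1, 0.2, 0.5]
width: -0.0003
gripper_force: 0.0
```

Run:
```python
from h import *
c=snap('wrist','w6.png');print(cur()[0])
for X in((.6195,.2804,.08),(.6107,.1808,.08),(.602,.081,.08)):print(proj(c,X))
plan([((.6195,.2804,.14),down(-90))])
```

```text
[0.52086054 0.30566581 0.16162967]
[363.18333948 109.11267577]
[485.2199136  177.11432424]
[594.70882163 237.70860504]
t [0.1631 0.1216 0.044 ] w [-0.0001 -0.0007  0.062 ] rows>=3.1 -> [0.62 0.28 0.14]
```

View pics/w6.png

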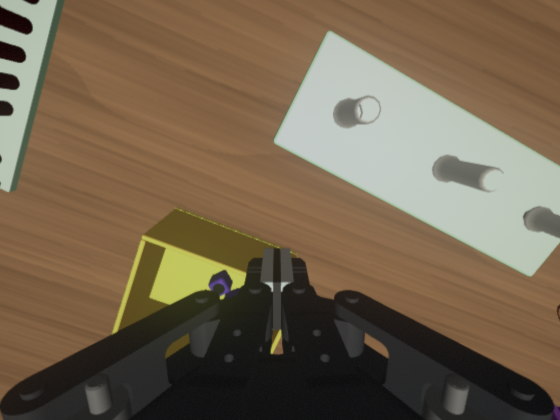

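Peg tops sit at (369,110) and (491,178), close to prediction, and a stopper is visible in the bin at (220,283). Now I'll press peg 3.

Emit:
play_rows(steps=[{"tx": 0.163,"ty": 0.121,"tz": 0.044,"wx": 0,"wy": 0,"wz": 0.062,"hand": -1},{"tx": 0.163,"ty": 0.121,"tz": 0.044,"wx": 0,"wy": 0,"wz": 0.062,"hand": -1},{"tx": 0.163,"ty": 0.121,"tz": 0.044,"wx": 0,"wy": 0,"wz": 0.062,"hand": -1},{"tx": 0.163,"ty": 0.121,"tz": 0.044,"wx": 0,"wy": 0,"wz": 0.062,"hand": -1},{"tx": 0.163,"ty": 0.121,"tz": 0.044,"wx": 0,"wy": 0,"wz": 0.062,"hand": -1}])

```text
clock: 12.57
tool_pos: [0.6164, 0.2825, 0.1373]
orientation: [-0.0, 1.0, 0.004, 0.0]
ft_force: [0.0, 1.3, -0.3]
width: 0.0002
gripper_force: 0.0
```

Emit:
play_rows(steps=[{"tx": 0,"ty": 0,"tz": 0.03,"wx": 0,"wy": 0,"wz": 0,"hand": -1},{"tx": 0,"ty": 0,"tz": 0.04,"wx": 0,"wy": 0,"wz": 0,"hand": -1},{"tx": 0,"ty": 0,"tz": 0.05,"wx": 0,"wy": 0,"wz": 0,"hand": -1},{"tx": 0,"ty": 0,"tz": 0.06,"wx": 0,"wy": 0,"wz": 0,"hand": -1},{"tx": 0,"ty": 0,"tz": 0.06,"wx": 0,"wy": 0,"wz": 0,"hand": -1}])

```text
clock: 12.98
tool_pos: [0.6151, 0.2835, 0.1058]
orientation: [-0.0, 1.0, 0.004, -0.001]
ft_force: [-0.0, 0.7, -0.1]
width: -0.0
gripper_force: 0.0
```

Run:
```python
from h import *
print(cur()[0],r.sense()['ft_force']);plan([((.6195,.2804,.10),down(-90))])
```

```text
[0.61507913 0.28350923 0.10577463] [-0.01478332  0.72790146 -0.13604996]
t [0.0088 0.0063 0.0115] w [-0.      0.0002  0.0014] rows>=0.2 -> [0.62 0.28 0.1 ]
```

Emit:
play_rows(steps=[{"tx": 0.009,"ty": 0.006,"tz": 0.006,"wx": 0,"wy": 0,"wz": 0,"hand": -1},{"tx": 0.009,"ty": 0.006,"tz": 0.012,"wx": 0,"wy": 0,"wz": 0,"hand": -1},{"tx": 0.009,"ty": 0.006,"tz": 0.018,"wx": 0,"wy": 0,"wz": 0,"hand": -1},{"tx": 0.009,"ty": 0.006,"tz": 0.018,"wx": 0,"wy": 0,"wz": 0,"hand": -1},{"tx": 0.009,"ty": 0.006,"tz": 0.018,"wx": 0,"wy": 0,"wz": 0,"hand": -1}])

```text
clock: 13.4
tool_pos: [0.6211, 0.2804, 0.0978]
orientation: [-0.001, 1.0, 0.004, 0.0]
ft_force: [-1.5, 1.7, 3.3]
width: -0.0
gripper_force: 1.5
```

Emit:
play_rows(steps=[{"tx": 0,"ty": 0,"tz": 0.006,"wx": 0,"wy": 0,"wz": 0,"hand": -1},{"tx": 0,"ty": 0,"tz": 0.01,"wx": 0,"wy": 0,"wz": 0,"hand": -1},{"tx": 0,"ty": 0,"tz": 0.01,"wx": 0,"wy": 0,"wz": 0,"hand": -1}])

```text
clock: 13.65
tool_pos: [0.6218, 0.2806, 0.0968]
orientation: [-0.002, 1.0, 0.004, 0.001]
ft_force: [-10.4, -0.9, 31.7]
width: -0.0005
gripper_force: 15.6
```

Peg 3 is home: it took 32 N and stopped with its top at about 80 mm. Next is peg 2.

Emit:
play_rows(steps=[{"tx": 0,"ty": 0,"tz": -0.06,"wx": 0,"wy": 0,"wz": 0,"hand": -1},{"tx": 0,"ty": 0,"tz": -0.06,"wx": 0,"wy": 0,"wz": 0,"hand": -1}])

```text
clock: 13.82
tool_pos: [0.6234, 0.2799, 0.1272]
orientation: [-0.001, 1.0, 0.003, 0.003]
ft_force: [1.2, 0.4, 0.1]
width: -0.0003
gripper_force: 0.0
```

Emit:
play_rows(steps=[{"tx": -0.02,"ty": 0.2,"tz": 0,"wx": 0,"wy": 0,"wz": 0,"hand": -1},{"tx": -0.02,"ty": 0.2,"tz": 0,"wx": 0,"wy": 0,"wz": 0,"hand": -1},{"tx": -0.02,"ty": 0.2,"tz": 0,"wx": 0,"wy": 0,"wz": 0,"hand": -1},{"tx": -0.02,"ty": 0.2,"tz": 0,"wx": 0,"wy": 0,"wz": 0,"hand": -1},{"tx": -0.02,"ty": 0.2,"tz": 0,"wx": 0,"wy": 0,"wz": 0,"hand": -1}])

```text
clock: 14.23
tool_pos: [0.6119, 0.1781, 0.1226]
orientation: [-0.0, 1.0, 0.002, 0.0]
ft_force: [0.1, 1.0, -0.5]
width: -0.0004
gripper_force: 0.0
```

Run:
```python
from h import *
print(cur()[0],r.sense()['ft_force']);plan([((.6106,.1807,.11),down(-90)),((.6106,.1807,.09),down(-90))])
```

```text
[0.61192177 0.17808224 0.12261669] [ 0.12101345  0.97338618 -0.45750796]
t [-0.0026 -0.0052  0.0252] w [-0.     -0.0001  0.0006] rows>=0.3 -> [0.611 0.181 0.11 ]
t [0.   0.   0.04] w [0. 0. 0.] rows>=0.5 -> [0.611 0.181 0.09 ]
```

Emit:
play_rows(steps=[{"tx": -0.003,"ty": -0.005,"tz": 0.025,"wx": 0,"wy": 0,"wz": 0,"hand": -1},{"tx": -0.003,"ty": -0.005,"tz": 0.032,"wx": 0,"wy": 0,"wz": 0,"hand": -1},{"tx": -0.003,"ty": -0.005,"tz": 0.036,"wx": 0,"wy": 0,"wz": 0,"hand": -1},{"tx": -0.003,"ty": -0.005,"tz": 0.04,"wx": 0,"wy": 0,"wz": 0,"hand": -1},{"tx": -0.003,"ty": -0.005,"tz": 0.04,"wx": 0,"wy": 0,"wz": 0,"hand": -1}])

```text
clock: 14.65
tool_pos: [0.6092, 0.1844, 0.1013]
orientation: [-0.0, 1.0, 0.005, -0.001]
ft_force: [-0.3, -0.2, -0.8]
width: 0.0
gripper_force: 0.1
```

Emit:
play_rows(steps=[{"tx": 0,"ty": 0,"tz": 0.01,"wx": 0,"wy": 0,"wz": 0,"hand": -1},{"tx": 0,"ty": 0,"tz": 0.02,"wx": 0,"wy": 0,"wz": 0,"hand": -1},{"tx": 0,"ty": 0,"tz": 0.02,"wx": 0,"wy": 0,"wz": 0,"hand": -1}])

```text
clock: 14.9
tool_pos: [0.6103, 0.1843, 0.0967]
orientation: [-0.002, 1.0, 0.004, 0.0]
ft_force: [-15.6, 0.4, 43.4]
width: 0.0002
gripper_force: 21.7
```

Peg 2 is also home. Peg 1 next.

Emit:
play_rows(steps=[{"tx": 0,"ty": 0,"tz": -0.07,"wx": 0,"wy": 0,"wz": 0,"hand": -1},{"tx": 0,"ty": 0,"tz": -0.07,"wx": 0,"wy": 0,"wz": 0,"hand": -1}])

```text
clock: 15.07
tool_pos: [0.6123, 0.1834, 0.1319]
orientation: [-0.001, 1.0, 0.004, 0.003]
ft_force: [2.7, 0.3, 1.4]
width: -0.0
gripper_force: 0.0
```

Emit:
play_rows(steps=[{"tx": -0.018,"ty": 0.206,"tz": 0,"wx": 0,"wy": 0,"wz": 0,"hand": -1},{"tx": -0.018,"ty": 0.206,"tz": 0,"wx": 0,"wy": 0,"wz": 0,"hand": -1},{"tx": -0.018,"ty": 0.206,"tz": 0,"wx": 0,"wy": 0,"wz": 0,"hand": -1},{"tx": -0.018,"ty": 0.206,"tz": 0,"wx": 0,"wy": 0,"wz": 0,"hand": -1},{"tx": -0.018,"ty": 0.206,"tz": 0,"wx": 0,"wy": 0,"wz": 0,"hand": -1}])

```text
clock: 15.48
tool_pos: [0.6016, 0.0783, 0.1269]
orientation: [0.0, 1.0, 0.002, -0.0]
ft_force: [0.8, 1.4, 0.1]
width: 0.0002
gripper_force: 0.0
```

Run:
```python
from h import *
print(cur()[0],r.sense()['ft_force']);plan([((.6015,.081,.11),down(-90)),((.6015,.081,.09),down(-90))])
```

```text
[0.6015746  0.07828659 0.12691057] [0.76257185 1.44033821 0.10682869]
t [-0.0001 -0.0054  0.0338] w [0.     0.     0.0007] rows>=0.4 -> [0.602 0.081 0.11 ]
t [0.   0.   0.04] w [0. 0. 0.] rows>=0.5 -> [0.602 0.081 0.09 ]
```

Emit:
play_rows(steps=[{"tx": 0,"ty": -0.004,"tz": 0.025,"wx": 0,"wy": 0,"wz": 0,"hand": -1},{"tx": 0,"ty": -0.004,"tz": 0.032,"wx": 0,"wy": 0,"wz": 0,"hand": -1},{"tx": 0,"ty": -0.004,"tz": 0.04,"wx": 0,"wy": 0,"wz": 0,"hand": -1},{"tx": 0,"ty": -0.004,"tz": 0.048,"wx": 0,"wy": 0,"wz": 0,"hand": -1},{"tx": 0,"ty": -0.004,"tz": 0.048,"wx": 0,"wy": 0,"wz": 0,"hand": -1}])

```text
clock: 15.9
tool_pos: [0.601, 0.0827, 0.102]
orientation: [-0.0, 1.0, 0.004, -0.001]
ft_force: [-0.5, -0.6, -1.1]
width: 0.0003
gripper_force: 0.0
```

Emit:
play_rows(steps=[{"tx": 0,"ty": 0,"tz": 0.01,"wx": 0,"wy": 0,"wz": 0,"hand": -1},{"tx": 0,"ty": 0,"tz": 0.022,"wx": 0,"wy": 0,"wz": 0,"hand": -1},{"tx": 0,"ty": 0,"tz": 0.022,"wx": 0,"wy": 0,"wz": 0,"hand": -1}])

```text
clock: 16.15
tool_pos: [0.6024, 0.0823, 0.0966]
orientation: [-0.002, 1.0, 0.004, 0.001]
ft_force: [-14.2, 1.9, 44.0]
width: -0.0001
gripper_force: 22.3
```

All three pegs are confirmed home at the same height. Now I'll lift and look at the cylinders.

Run:
```python
from h import *
plan([((.60,.08,.2),None),((.47,-.15,.3),down(-110))])
```

```text
t [-0.0045  0.0038 -0.2067] w [0. 0. 0.] rows>=2.5 -> [0.6  0.08 0.2 ]
t [-0.1316  0.2286 -0.1011] w [-0.0003 -0.0001  0.0284] rows>=3.4 -> [ 0.535 -0.035  0.25 ]
t [-0.089   0.2485 -0.1006] w [-0.0003 -0.0001  0.0284] rows>=3.4 -> [ 0.47 -0.15  0.3 ]
```

Emit:
play_rows(steps=[{"tx": 0,"ty": 0,"tz": -0.206,"wx": 0,"wy": 0,"wz": 0,"hand": -1},{"tx": 0,"ty": 0,"tz": -0.206,"wx": 0,"wy": 0,"wz": 0,"hand": -1},{"tx": 0,"ty": 0,"tz": -0.206,"wx": 0,"wy": 0,"wz": 0,"hand": -1}])

```text
clock: 16.4
tool_pos: [0.6033, 0.081, 0.1994]
orientation: [-0.0, 1.0, 0.003, 0.002]
ft_force: [1.2, -0.5, -0.5]
width: -0.0003
gripper_force: 0.0
```

Emit:
play_rows(steps=[{"tx": -0.132,"ty": 0.229,"tz": -0.1,"wx": 0,"wy": 0,"wz": 0.028,"hand": 1},{"tx": -0.132,"ty": 0.229,"tz": -0.1,"wx": 0,"wy": 0,"wz": 0.028,"hand": 1},{"tx": -0.132,"ty": 0.229,"tz": -0.1,"wx": 0,"wy": 0,"wz": 0.028,"hand": 1},{"tx": -0.132,"ty": 0.229,"tz": -0.1,"wx": 0,"wy": 0,"wz": 0.028,"hand": 1}])

```text
clock: 16.73
tool_pos: [0.5345, -0.039, 0.247]
orientation: [0.0, 0.996, -0.087, 0.001]
ft_force: [0.1, -1.9, 0.3]
width: 0.048
gripper_force: 0.0
```

Emit:
play_rows(steps=[{"tx": -0.089,"ty": 0.248,"tz": -0.1,"wx": 0,"wy": 0,"wz": 0.028,"hand": 1},{"tx": -0.089,"ty": 0.248,"tz": -0.1,"wx": 0,"wy": 0,"wz": 0.028,"hand": 1},{"tx": -0.089,"ty": 0.248,"tz": -0.1,"wx": 0,"wy": 0,"wz": 0.028,"hand": 1},{"tx": -0.089,"ty": 0.248,"tz": -0.1,"wx": 0,"wy": 0,"wz": 0.028,"hand": 1},{"tx": -0.089,"ty": 0.248,"tz": -0.1,"wx": 0,"wy": 0,"wz": 0.028,"hand": 1}])

```text
clock: 17.15
tool_pos: [0.4703, -0.1525, 0.2968]
orientation: [-0.0, 0.985, -0.175, 0.002]
ft_force: [0.5, 0.8, -0.2]
width: 0.0856
gripper_force: 0.0
```

Run:
```python
from h import *
c=snap('wrist','w7.png');p,R=cur();print(p,r.sense()['q'].round(3));
t=snap('top','t7.png');s=snap('scene')
b=s['pixels'][155:260,190:350]; b=cv2.resize(b,(560,368),interpolation=cv2.INTER_CUBIC);print(proj(s,(.6,-.2,.02)),proj(s,(.47,-.247,.02)))
cv2.imwrite('pics/s7.png',b)
```

```text
[ 0.47136462 -0.1496875   0.29584305] [-0.599  0.181  0.944  1.883 -0.162  1.154 -1.516]
[242.75271156 212.61103548] [270.79000158 186.19225111]
```

View pics/w7.png

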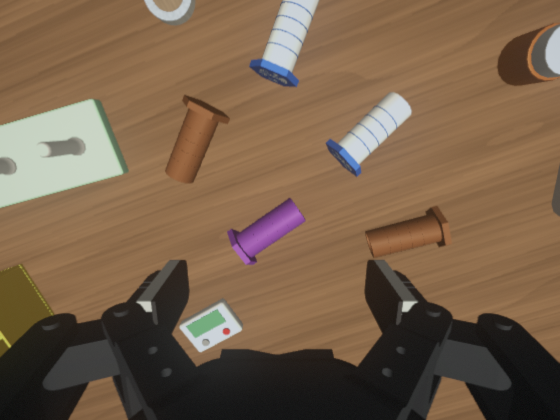

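The wrist view shows the near cylinder with its foot at (345,156) and mouth at (399,104). The far cylinder's foot is at (275,72), with its mouth past the top edge.

```bash
cat >> h.py <<'E'
def cyl(c,uv,win=75,zc=.024):
    "white body + blue foot near uv -> axis mid, direction, foot centroid px"
    H=cv2.cvtColor(c['pixels'],cv2.COLOR_BGR2HSV);M=np.zeros(H.shape[:2],np.uint8)
    u,v=int(uv[0]),int(uv[1]);sl=(slice(max(v-win,0),max(v+win,0)),slice(max(u-win,0),max(u+win,0)))
    b=cv2.inRange(H,(100,90,40),(125,255,255));w=cv2.inRange(H,(0,0,120),(180,45,255))
    M[sl]=b[sl]|w[sl];M=cv2.morphologyEx(M,cv2.MORPH_CLOSE,np.ones((5,5)));n,l,st,ce=cv2.connectedComponentsWithStats(M)
    k=min(range(1,n),key=lambda i:np.hypot(*(ce[i]-uv))-st[i,4]/50)
    ys,xs=np.where(l==k);P=np.array([onz(c,x,y,zc)[:2] for x,y in zip(xs,ys)])
    fb=(l==k)&(b>0);fy,fx=np.where(fb);F=np.array([onz(c,x,y,zc)[:2] for x,y in zip(fx,fy)]).mean(0)
    (m0,m1),(w0,h0),an=cv2.minAreaRect((P*1000).astype(np.float32))
    wl=(l==k)&(b==0);wy,wx=np.where(wl);W=np.array([onz(c,x,y,zc)[:2] for x,y in zip(wx,wy)]);m=W.mean(0)
    d=np.linalg.svd(P-P.mean(0),full_matrices=False)[2][0];d=d*np.sign(d@(m-F));q=(P-m)@d;n_=np.array([-d[1],d[0]])
    # midline fit from white body sides
    t=(W-m)@d;e=(W-m)@n_;bins=np.linspace(np.percentile(t,8),np.percentile(t,92),12);mid=[]
    for a,bb in zip(bins,bins[1:]):
        i=(t>=a)&(t<bb)
        if i.sum()>4: mid.append(((a+bb)/2,(e[i].min()+e[i].max())/2,e[i].max()-e[i].min()))
    mid=np.array(mid);f=np.polyfit(mid[:,0],mid[:,1],1);d2=d+f[0]*n_;d2/=np.linalg.norm(d2);m2=m+f[1]*n_
    return dict(px=(xs.mean(),ys.mean()),foot=F,mid_white=m2,az=np.degrees(np.arctan2(d2[1],d2[0])),t=(q.min(),q.max()),width=mid[:,2].mean(),area=len(P),footpx=(fx.mean(),fy.mean()))
E
python3 - <<'E'
from h import *
c=snap('wrist');t=snap('top');s=snap('scene')
f={}
for n,uw,ut,us in(('B',(370,132),(358,245),(258,181)),('A',(288,45),(332,190),(228,211))):
    for nm,cc,u,w in(('w',c,uw,75),('t',t,ut,28),('s',s,us,30)):
        R=cyl(cc,u,w);f[n,nm]=R['footpx'];print(n,nm,{k:np.round(v,4) for k,v in R.items()})
    print('foot tri',tri(c,f[n,'w'],s,f[n,'s']),tri(t,f[n,'t'],s,f[n,'s'])[0])
E
```

```text
B w {'px': array([377.4495, 130.0644]), 'foot': array([ 0.4678, -0.2484]), 'mid_white': array([ 0.49  , -0.2955]), 'az': np.float64(-64.3641), 't': array([-0.0586,  0.0471]), 'width': np.float64(0.0398), 'area': np.int64(2701), 'footpx': array([349.9784, 155.9475])}Traceback (most recent call last):
  File "<stdin>", line 6, in <module>
  File "h.py", line 57, in cyl
    k=min(range(1,n),key=lambda i:np.hypot(*(ce[i]-uv))-st[i,4]/50)
ValueError: min() iterable argument is empty
```

```bash
cat > kin.py <<'E'
import numpy as np
from scipy.spatial.transform import Rotation as Ro
def rz(a):return Ro.from_euler('z',-a).as_matrix()
def ry(a):return Ro.from_euler('y',a).as_matrix()
def fk(q,L):
    h,L1,L2,Lt,e=L;Z=np.array([0,0,1.]);X=np.array([1.,0,0])
    A=rz(q[0])@ry(q[1]);p=np.array([0,0,h]);p=p+A@(Z*L1+X*e);A=A@rz(q[2])@ry(q[3]);p=p+A@(Z*L2-X*e)
    A=A@rz(q[4])@ry(q[5])@rz(q[6]);return p+A@Z*Lt,A
E
python3 - <<'E'
from h import *;from kin import *
from scipy.optimize import least_squares
D=[([-1.187,.411,-.013,1.596,.006,1.134,-.082],(.2728,.5622,.2481)),([-.891,.238,.556,1.757,-.135,1.184,-1.645],(.5092,.1841,.3008))]
p,R=cur();D.append((r.sense()['q'],p))
for e in(0,1):
    f=lambda x:np.concatenate([fk(q,(x[0],x[1],x[2],.15,x[3]*e))[0]-P for q,P in D])
    o=least_squares(f,(.35,.4,.4,.0));print(o.x,(o.fun*1000).round(1))
print(fk(D[2][0],(0,0,0,0,0))[1].round(3),R.as_matrix().round(3))
E
```

```text
[0.28053954 0.37084053 0.50904495 0.        ] [-50.6   5.5   7.3  -3.2  21.8  -1.6  12.9   5.1  -5.7]
[ 0.19221033  0.49289268  0.52326377 -0.03584026] [-45.7  18.2   6.7  -5.8  12.5  -1.2  -1.2  -7.   -5.6]
[[ 0.336  0.942 -0.001]
 [ 0.942 -0.336 -0.   ]
 [-0.001 -0.001 -1.   ]] [[ 0.942 -0.336 -0.001]
 [-0.336 -0.942 -0.   ]
 [-0.001  0.001 -1.   ]]
```

```bash
cat > kin.py <<'E'
import numpy as np
from scipy.spatial.transform import Rotation as Ro
def rz(a):return Ro.from_euler('z',-a).as_matrix()
def ry(a):return Ro.from_euler('y',a).as_matrix()
C=np.array([[0,-1,0],[1,0,0],[0,0,1.]])
def fk(q,x):
    A=rz(q[0])@ry(q[1]);p=np.array([0,0,x[0]]);p=p+A@x[1:4];A=A@rz(q[2])@ry(q[3]);p=p+A@x[4:7]
    A=A@rz(q[4])@ry(q[5])@rz(q[6]);return p+A@np.array([0,0,x[7]]),A@C
E
python3 - <<'E'
from h import *;from kin import *
from scipy.optimize import least_squares
import json
D=[([-1.187,.411,-.013,1.596,.006,1.134,-.082],(.2728,.5622,.2481)),([-.891,.238,.556,1.757,-.135,1.184,-1.645],(.5092,.1841,.3008))]
p,R=cur();D.append(([float(v) for v in r.sense()['q']],[float(v) for v in p]));json.dump(D,open('D.json','w'))
x0=np.array([.35,0,0,.4,0,0,.4,.25])
f=lambda x:np.concatenate([(fk(q,x)[0]-P)*100 for q,P in D]+[(x-x0)*.3])
o=least_squares(f,x0);print(o.x.round(3),(o.fun[:9]*10).round(1))
print(fk(D[2][0],o.x)[1].round(3))
E
```

```text
[ 0.266  0.001 -0.029  0.532  0.002 -0.019  0.453  0.312] [ 0.  -0.   0.1  0.1  0.1  0.  -0.1 -0.  -0.1]
[[ 0.942 -0.336 -0.001]
 [-0.336 -0.942 -0.   ]
 [-0.001  0.001 -1.   ]]
```

```bash
cat >> kin.py <<'E'
from scipy.optimize import least_squares
X=np.array([.266,.001,-.029,.532,.002,-.019,.453,.312])
LO=np.array([-2.95,-.29,-1.47,.14,-1.03,.13,-2.86]);HI=np.array([2.95,1.99,1.44,2.54,4.17,1.85,2.86])
def ik(P,Rm,seed,reg=.01):
    def f(q):
        p,A=fk(q,X);w=Ro.from_matrix(A.T@Rm).as_rotvec();return np.concatenate([(p-P)*10,w*3,reg*(q-seed)])
    o=least_squares(f,np.clip(seed,LO+.02,HI-.02),bounds=(LO+.01,HI-.01),max_nfev=200);p,A=fk(o.x,X)
    return o.x,np.linalg.norm(p-P)*1000,np.degrees(Ro.from_matrix(A.T@Rm).magnitude())
def tool(z,x):
    z=z/np.linalg.norm(z);x=x-z*(x@z);x/=np.linalg.norm(x);return np.stack([x,np.cross(z,x),z],1)
def place(az,phi,s=1):
    a,p=np.radians(az),np.radians(phi);h=np.array([np.cos(a),np.sin(a),0]);Z=np.array([0,0,1.])
    return tool(np.cos(p)*h-np.sin(p)*Z,s*(np.sin(p)*h+np.cos(p)*Z))
def pick(az,th,s=1,droop=4):
    a,t,b=np.radians(az),np.radians(th),np.radians(droop);h=np.array([np.cos(a),np.sin(a),0]);Z=np.array([0,0,1.]);d=np.cos(b)*h-np.sin(b)*Z;n=np.cos(b)*Z+np.sin(b)*h
    return tool(np.sin(t)*d-np.cos(t)*n,-s*d)
E
python3 - <<'E'
from kin import *
import json
q0=np.array(json.load(open('D.json'))[2][0]);B=np.array([.485,-.285,.026]);A=np.array([.62,-.22,.026])
for s in(1,-1):
  for th in(20,30,40,50):
    qb,e,w=ik(B,pick(-64.4,th,s),q0);qa,e2,w2=ik(A,pick(-55,th,s),q0);print('PICK s',s,'th',th,'B',round(e,1),round(w,1),qb.round(2),'A',round(e2,1),round(w2,1))
    for n,pg in(('peg3',(.6195,.2804)),('peg2',(.6105,.1808)),('peg1',(.6015,.081))):
      out=[]
      for az in range(-90,181,30):
        bad=0
        for z in(.09,.17):
          best=min((ik(np.array([*pg,z]),place(az,th,s),sd)[1:] for sd in(qb,q0,np.array([-az/57,.3,0,1.9,1.5,.8,0]))),key=lambda v:v[0]+v[1])
          bad=max(bad,best[0]+best[1])
        out.append((az,round(bad)))
      print('  ',n,out)
E
```

```text
PICK s 1 th 20 B 0.0 0.0 [0.28 0.54 0.07 2.1  0.5  0.34 0.33] A 0.0 0.0
   peg3 [(-90, 0), (-60, 0), (-30, 0), (0, 0), (30, 0), (60, 0), (90, 0), (120, 0), (150, 8), (180, 81)]
   peg2 [(-90, 0), (-60, 0), (-30, 0), (0, 0), (30, 0), (60, 0), (90, 0), (120, 0), (150, 17), (180, 83)]
   peg1 [(-90, 0), (-60, 0), (-30, 0), (0, 0), (30, 0), (60, 0), (90, 0), (120, 0), (150, 31), (180, 85)]
PICK s 1 th 30 B 0.0 0.0 [-0.08  0.58  0.42  2.21  0.91  0.15 -0.19] A 0.0 0.0
   peg3 [(-90, 0), (-60, 15), (-30, 0), (0, 49), (30, 38), (60, 0), (90, 0), (120, 0), (150, 0), (180, 57)]
   peg2 [(-90, 0), (-60, 7), (-30, 3), (0, 70), (30, 30), (60, 10), (90, 0), (120, 0), (150, 1), (180, 55)]
   peg1 [(-90, 0), (-60, 0), (-30, 26), (0, 88), (30, 17), (60, 0), (90, 0), (120, 0), (150, 12), (180, 54)]
PICK s 1 th 40 B 0.0 0.0 [-0.05  0.59  0.28  2.29  1.83  0.37 -1.18] A 0.0 0.0
   peg3 [(-90, 0), (-60, 3), (-30, 0), (0, 33), (30, 20), (60, 0), (90, 0), (120, 0), (150, 0), (180, 31)]
   peg2 [(-90, 0), (-60, 0), (-30, 0), (0, 49), (30, 10), (60, 0), (90, 0), (120, 0), (150, 0), (180, 26)]
   peg1 [(-90,
[... 1370 characters left out ...]
[(-90, 0), (-60, 0), (-30, 0), (0, 0), (30, 0), (60, 0), (90, 0), (120, 0), (150, 0), (180, 31)]
   peg2 [(-90, 0), (-60, 0), (-30, 0), (0, 0), (30, 0), (60, 0), (90, 0), (120, 0), (150, 0), (180, 26)]
   peg1 [(-90, 0), (-60, 0), (-30, 0), (0, 0), (30, 0), (60, 0), (90, 0), (120, 0), (150, 0), (180, 23)]
PICK s -1 th 50 B 24.6 9.5 [-0.72  1.01  1.08  2.23 -1.02  0.14 -1.78] A 13.9 6.0
   peg3 [(-90, 0), (-60, 0), (-30, 0), (0, 0), (30, 0), (60, 0), (90, 0), (120, 0), (150, 0), (180, 4)]
   peg2 [(-90, 0), (-60, 0), (-30, 0), (0, 0), (30, 0), (60, 0), (90, 0), (120, 0), (150, 0), (180, 0)]
   peg1 [(-90, 0), (-60, 0), (-30, 0), (0, 0), (30, 0), (60, 0), (90, 0), (120, 0), (150, 0), (180, 0)]
```

```bash
cat >> kin.py <<'E'
def sim(wps,q,p,Rm,n=12):
    from scipy.spatial.transform import Slerp
    for P,Q in wps:
        P=np.array(P,float);sl=Slerp([0,1],Ro.from_matrix([Rm,Q]));E=0;mn=9;st=0
        for i in range(1,n+1):
            q2,e,w=ik(p+(P-p)*i/n,sl(i/n).as_matrix(),q,.02);E=max(E,e+w);mn=min(mn,(np.minimum(q2-LO,HI-q2)).min());st=max(st,abs(q2-q).max());q=q2
        print('  err %.1f margin %.2f maxstep %.2f'%(E,mn,st),q.round(2));p,Rm=P,Q
    return q
E
python3 - <<'E'
from kin import *
import json
q0,p0=map(np.array,json.load(open('D.json'))[2]);B=np.array([.485,-.285,.026]);Rm=fk(q0,X)[1]
up=np.array([0,0,.1])
for th in(20,30):
  for az in(45,75):
    print(th,az);T=pick(-64.4,th,1)
    sim([(B+up*1.5,pick(-64.4,0,1)),(B+up,T),(B,T),(B+up*2,T),((.52,-.05,.24),place(115,th)),((.60,.2,.24),place(az,th)),((.6195,.2804,.2),place(az,th)),((.6195,.2804,.088),place(az,th))],q0,p0,Rm)
E
```

```text
20 45
  err 0.0 margin 0.49 maxstep 0.24 [ 0.16  0.43  0.41  1.81 -0.24  1.01  1.12]
  err 0.0 margin 0.38 maxstep 0.04 [-0.09  0.4   0.53  2.07 -0.02  0.51  0.85]
  err 0.0 margin 0.16 maxstep 0.02 [ 0.01  0.57  0.42  2.12 -0.1   0.29  0.88]
  err 0.0 margin 0.20 maxstep 0.04 [-0.16  0.24  0.59  1.98  0.07  0.75  0.8 ]
  err 0.0 margin 0.01 maxstep 0.22 [ 0.46  0.78 -0.11  1.5  -0.69  1.84  0.95]
  err 42.5 margin 0.01 maxstep 0.28 [ 0.98  0.82 -1.33  2.09 -1.02  0.14  0.39]
  err 57.8 margin 0.01 maxstep 0.02 [ 0.72  0.83 -1.18  1.98 -1.02  0.14  0.34]
  err 68.1 margin 0.01 maxstep 0.04 [ 0.74  1.21 -1.16  1.94 -1.02  0.14  0.7 ]
20 75
  err 0.0 margin 0.49 maxstep 0.24 [ 0.16  0.43  0.41  1.81 -0.24  1.01  1.12]
  err 0.0 margin 0.38 maxstep 0.04 [-0.09  0.4   0.53  2.07 -0.02  0.51  0.85]
  err 0.0 margin 0.16 maxstep 0.02 [ 0.01  0.57  0.42  2.12 -0.1   0.29  0.88]
  err 0.0 margin 0.20 maxstep 0.04 [-0.16  0.24  0.59  1.98  0.07  0.75  0.8 ]
  err 0.0 margin 0.01 maxstep 0.22 [ 0.46  0.78 -0.11  1.5  -0.69  1.84  0.95]
  err 0.0 margin 0.01 maxstep 0.16 [ 0.8   0.8  -1.02  1.9
[... 743 characters left out ...]
 margin 0.01 maxstep 0.03 [ 0.5   0.84 -0.92  1.95 -1.02  0.14  0.3 ]
30 75
  err 0.0 margin 0.49 maxstep 0.24 [ 0.16  0.43  0.41  1.81 -0.24  1.01  1.12]
  err 0.0 margin 0.19 maxstep 0.07 [-0.33  0.42  0.73  2.18  0.15  0.32  0.63]
  err 0.2 margin 0.01 maxstep 0.34 [-0.1   0.58  0.44  2.21  0.85  0.14 -0.14]
  err 0.0 margin 0.06 maxstep 0.05 [0.11 0.18 0.17 2.06 0.52 0.66 0.34]
  err 0.0 margin 0.12 maxstep 0.19 [ 0.45  0.7  -0.12  1.53 -0.61  1.73  0.93]
  err 0.0 margin 0.01 maxstep 0.16 [ 0.62  0.6  -0.79  1.93 -1.02  0.7   0.52]
  err 0.0 margin 0.01 maxstep 0.02 [ 0.52  0.74 -0.89  1.91 -1.02  0.48  0.52]
  err 0.0 margin 0.01 maxstep 0.02 [ 0.55  1.   -0.94  1.92 -1.02  0.3   0.73]
```

Run:
```python
from kin import *
import json
q0,p0=map(np.array,json.load(open('D.json'))[2]);B=np.array([.485,-.285,.026]);Rm=fk(q0,X)[1]
up=np.array([0,0,.1])
for th in(20,28):
  for s,h in((-1,-60),(-1,-80),(1,-60)):
    print(th,s,h);T=pick(-64.4,th,s);f=lambda maz:pick(maz,th,s)
    m1=-64+(h+180+64)/2;m2=h+180
    sim([(B+up*1.5,pick(-64.4,0,s)),(B+up,T),(B,T),(B+up*2,T),((.5,-.05,.25),f(m1)),((.53,.15,.25),f(m2)),((.58,.25,.25),place(h,th,s)),((.6195,.2804,.2),place(h,th,s)),((.6195,.2804,.088),place(h,th,s))],q0,p0,Rm)
```

```text
20 -1 -60
  err 0.0 margin 0.47 maxstep 0.03 [-0.21  0.57  0.97  1.83 -0.56  1.1  -1.71]
  err 0.0 margin 0.41 maxstep 0.05 [-0.43  0.56  1.03  2.09 -0.58  0.58 -1.76]
  err 0.0 margin 0.23 maxstep 0.03 [-0.23  0.67  0.75  2.13 -0.76  0.36 -1.64]
  err 0.0 margin 0.18 maxstep 0.05 [-0.61  0.46  1.26  2.   -0.41  0.79 -1.87]
  err 0.0 margin 0.19 maxstep 0.13 [-0.74  0.09  0.92  2.09 -0.34  0.8  -0.7 ]
  err 0.0 margin 0.40 maxstep 0.14 [-0.61  0.36  0.52  1.75 -0.46  1.23  0.61]
  err 0.0 margin 0.55 maxstep 0.13 [-1.49  0.89  0.89  1.69  0.58  1.19 -0.52]
  err 0.0 margin 0.55 maxstep 0.01 [-1.41  1.01  0.84  1.57  0.54  1.19 -0.52]
  err 0.0 margin 0.61 maxstep 0.01 [-1.38  1.16  0.78  1.56  0.49  1.11 -0.63]
20 -1 -80
  err 0.0 margin 0.47 maxstep 0.03 [-0.21  0.57  0.97  1.83 -0.56  1.1  -1.71]
  err 0.0 margin 0.41 maxstep 0.05 [-0.43  0.56  1.03  2.09 -0.58  0.58 -1.76]
  err 0.0 margin 0.23 maxstep 0.03 [-0.23  0.67  0.75  2.13 -0.76  0.36 -1.64]
  err 0.0 margin 0.18 maxstep 0.05 [-0.61  0.46  1.26  2.   -0.41  0.79 -1.87]
  err 0.0 margin 0.18 maxstep 0.11 [-0.85  0.07  0.99
[... 2538 characters left out ...]
margin 0.49 maxstep 0.24 [ 0.16  0.43  0.41  1.81 -0.24  1.01  1.12]
  err 0.0 margin 0.23 maxstep 0.06 [-0.28  0.41  0.68  2.16  0.12  0.36  0.67]
  err 0.2 margin 0.01 maxstep 0.32 [-0.11  0.59  0.48  2.2   0.38  0.14  0.35]
  err 0.0 margin 0.05 maxstep 0.04 [-0.12  0.19  0.45  2.06  0.36  0.65  0.5 ]
  err 0.0 margin 0.32 maxstep 0.20 [-0.03  0.05  0.2   2.14 -0.43  0.66  2.52]
  err 7.1 margin 0.01 maxstep 0.44 [ 0.69  0.87 -1.46  1.64  0.48  1.33  2.85]
  err 0.0 margin 0.01 maxstep 0.20 [-0.46  0.74 -0.69  1.61  1.23  1.84  2.22]
  err 0.0 margin 0.01 maxstep 0.01 [-0.5   0.87 -0.65  1.5   1.29  1.83  2.22]
  err 0.0 margin 0.03 maxstep 0.01 [-0.52  1.02 -0.61  1.51  1.33  1.76  2.09]
```

Run:
```python
from h import *;from kin import pick
G=np.array([.481,-.2766,.0])
plan([(G+[0,0,.16],Ro.from_matrix(pick(-64.4,20,-1)))])
```

```text
t [0.0521 0.1191 0.1344] w [-0.0086  0.0211  0.0618] rows>=3.3 -> [ 0.477 -0.212  0.227]
t [0.0736 0.0866 0.1485] w [-0.0086  0.0211  0.0618] rows>=3.3 -> [ 0.481 -0.277  0.16 ]
```

Emit:
play_rows(steps=[{"tx": 0.052,"ty": 0.119,"tz": 0.134,"wx": -0.0086,"wy": 0.0211,"wz": 0.0618,"hand": 1},{"tx": 0.052,"ty": 0.119,"tz": 0.134,"wx": -0.0086,"wy": 0.0211,"wz": 0.0618,"hand": 1},{"tx": 0.052,"ty": 0.119,"tz": 0.134,"wx": -0.0086,"wy": 0.0211,"wz": 0.0618,"hand": 1},{"tx": 0.052,"ty": 0.119,"tz": 0.134,"wx": -0.0086,"wy": 0.0211,"wz": 0.0618,"hand": 1}])

```text
clock: 17.78
tool_pos: [0.4739, -0.2142, 0.2254]
orientation: [0.04, 0.929, -0.362, 0.059]
ft_force: [0.6, 0.1, 0.6]
width: 0.0855
gripper_force: 0.0
```

Emit:
play_rows(steps=[{"tx": 0.074,"ty": 0.087,"tz": 0.148,"wx": -0.0086,"wy": 0.0211,"wz": 0.0618,"hand": 1},{"tx": 0.074,"ty": 0.087,"tz": 0.148,"wx": -0.0086,"wy": 0.0211,"wz": 0.0618,"hand": 1},{"tx": 0.074,"ty": 0.087,"tz": 0.148,"wx": -0.0086,"wy": 0.0211,"wz": 0.0618,"hand": 1},{"tx": 0.074,"ty": 0.087,"tz": 0.148,"wx": -0.0086,"wy": 0.0211,"wz": 0.0618,"hand": 1},{"tx": 0.074,"ty": 0.087,"tz": 0.148,"wx": -0.0086,"wy": 0.0211,"wz": 0.0618,"hand": 1}])

```text
clock: 18.2
tool_pos: [0.4798, -0.2775, 0.1594]
orientation: [0.075, 0.837, -0.529, 0.117]
ft_force: [-0.1, 0.8, -0.2]
width: 0.0855
gripper_force: 0.0
```

Run:
```python
from h import *;from kin import *
c=snap('wrist','w8.png');p,R=cur();s=r.sense();print(s['clock'],p,s['q'].round(3));pf,A=fk(s['q'],X);print('fk err',(pf-p).round(3))
s=snap('scene')
for n,cc,w,u in(('w',c,110,proj(c,(.486,-.285,.024))),('s',s,26,(258,181))):
    try:print(u,{k:np.round(v,4) for k,v in cyl(cc,u,w).items()})
    except Exception as e:print(e)
```

```text
18.25 [ 0.48042117 -0.27732024  0.16018514] [-0.5    0.47   1.067  2.091 -0.419  0.619 -1.905]
fk err [-0.004  0.006 -0.001]
[273.15724274 236.12063659] {'px': array([273.5771, 239.1629]), 'foot': array([ 0.4653, -0.2408]), 'mid_white': array([ 0.4872, -0.2887]), 'az': np.float64(-65.6231), 't': array([-0.0594,  0.0507]), 'width': np.float64(0.0389), 'area': np.int64(5316), 'footpx': array([272.9572, 289.0916])}
(258, 181) {'px': array([256.5035, 178.7935]), 'foot': array([ 0.46  , -0.2597]), 'mid_white': array([ 0.4836, -0.3024]), 'az': np.float64(-62.1418), 't': array([-0.076 ,  0.0514]), 'width': np.float64(0.055), 'area': np.int64(431), 'footpx': array([270.6613, 181.7419])}
```

View pics/w8.png

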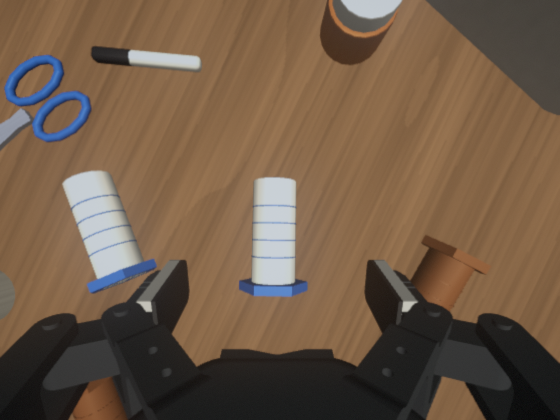

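The view shows the near cylinder centred between the fingers, with its mouth at (275,179) and foot at (272,289). Descending to grasp it.

Run:
```python
from h import *;from kin import pick
plan([((.4792,-.2715,.027),Ro.from_matrix(pick(-65.3,20,-1)))])
```

```text
t [-0.0851 -0.0023  0.2539] w [-0.0006  0.0001  0.0026] rows>=3.2 -> [ 0.479 -0.272  0.027]
```

Emit:
play_rows(steps=[{"tx": -0.06,"ty": -0.002,"tz": 0.16,"wx": 0,"wy": 0,"wz": 0.003,"hand": 1},{"tx": -0.06,"ty": -0.002,"tz": 0.16,"wx": 0,"wy": 0,"wz": 0.003,"hand": 1},{"tx": -0.085,"ty": -0.002,"tz": 0.24,"wx": 0,"wy": 0,"wz": 0.003,"hand": 1},{"tx": -0.085,"ty": -0.002,"tz": 0.24,"wx": 0,"wy": 0,"wz": 0.003,"hand": 1},{"tx": -0.085,"ty": -0.002,"tz": 0.24,"wx": 0,"wy": 0,"wz": 0.003,"hand": 1}])

```text
clock: 18.72
tool_pos: [0.4772, -0.2705, 0.0335]
orientation: [0.073, 0.833, -0.536, 0.117]
ft_force: [0.2, -0.9, 1.6]
width: 0.0854
gripper_force: 0.0
```

Run:
```python
from h import *;from kin import *
c=snap('wrist','w9.png');print(cur()[0],r.sense()['ft_force'])
plan([((.4792,-.2715,.027),Ro.from_matrix(pick(-65.3,20,-1)))])
```

```text
[ 0.47831256 -0.27178768  0.03542028] [-0.0505847  -1.14970852  1.57123886]
t [-0.0045 -0.0017  0.0163] w [-0.0008 -0.0001 -0.0011] rows>=0.2 -> [ 0.479 -0.272  0.027]
```

Emit:
play_rows(steps=[{"tx": -0.004,"ty": -0.002,"tz": 0.016,"wx": 0,"wy": 0,"wz": 0,"hand": 1},{"tx": -0.004,"ty": -0.002,"tz": 0.016,"wx": 0,"wy": 0,"wz": 0,"hand": 1},{"tx": -0.004,"ty": -0.002,"tz": 0.016,"wx": 0,"wy": 0,"wz": 0,"hand": -0.2},{"tx": -0.004,"ty": -0.002,"tz": 0.016,"wx": 0,"wy": 0,"wz": 0,"hand": -0.5},{"tx": -0.004,"ty": -0.002,"tz": 0.016,"wx": 0,"wy": 0,"wz": 0,"hand": -0.5}], force=40)

```text
clock: 19.18
tool_pos: [0.4796, -0.2705, 0.0267]
orientation: [0.072, 0.832, -0.537, 0.119]
ft_force: [0.4, -0.2, -0.2]
width: 0.0516
gripper_force: 0.0
```

Emit:
play_rows(steps=[{"tx": 0,"ty": 0,"tz": 0,"wx": 0,"wy": 0,"wz": 0,"hand": -0.5},{"tx": 0,"ty": 0,"tz": 0,"wx": 0,"wy": 0,"wz": 0,"hand": -0.5},{"tx": 0,"ty": 0,"tz": 0,"wx": 0,"wy": 0,"wz": 0,"hand": -0.5}])

```text
clock: 19.43
tool_pos: [0.4794, -0.2705, 0.0266]
orientation: [0.072, 0.832, -0.537, 0.119]
ft_force: [-2.2, 3.5, 8.8]
width: 0.0393
gripper_force: 38.9
```

Run:
```python
from h import *;from kin import *
p,R=cur();s=r.sense();print(s['width'],p,R.as_matrix()[:,2].round(3),s['ft_force'])
T=lambda m:Ro.from_matrix(pick(m,20,-1))
plan([((.478,-.268,.2),T(-65.3)),((.49,-.08,.25),T(10)),((.5,.02,.25),T(75)),((.52,.08,.25),T(120))])
```

```text
0.03930424857499031 [ 0.47938684 -0.27050445  0.02661851] [ 0.12  -0.248 -0.961] [-2.18756255  3.54797253  8.79121786]
t [ 0.0901 -0.0021 -0.3349] w [-0.0009 -0.     -0.0011] rows>=4.2 -> [ 0.478 -0.268  0.2  ]
t [-0.0971 -0.0596 -0.0625] w [ 0.0192  0.     -0.067 ] rows>=3.5 -> [ 0.482 -0.205  0.217]
t [-0.0627 -0.1009 -0.0527] w [ 0.0192  0.     -0.067 ] rows>=3.5 -> [ 0.486 -0.143  0.233]
t [-0.0148 -0.1231 -0.0389] w [ 0.0192  0.     -0.067 ] rows>=3.5 -> [ 0.49 -0.08  0.25]
t [ 0.0262 -0.0967  0.0075] w [ 0.0249 -0.     -0.0868] rows>=4.5 -> [ 0.495 -0.03   0.25 ]
t [ 0.072  -0.067   0.0207] w [ 0.0249  0.     -0.0868] rows>=4.5 -> [0.5  0.02 0.25]
t [0.0607 0.0038 0.0174] w [ 0.0172 -0.     -0.0601] rows>=3.1 -> [0.51 0.05 0.25]
t [0.0547 0.0277 0.0157] w [ 0.0172 -0.     -0.0601] rows>=3.1 -> [0.52 0.08 0.25]
```

Emit:
play_rows(steps=[{"tx": 0.02,"ty": 0,"tz": -0.07,"wx": 0,"wy": 0,"wz": 0,"hand": -0.5},{"tx": 0.09,"ty": -0.002,"tz": -0.335,"wx": 0,"wy": 0,"wz": 0,"hand": -0.5},{"tx": 0.09,"ty": -0.002,"tz": -0.335,"wx": 0,"wy": 0,"wz": 0,"hand": -0.5},{"tx": 0.09,"ty": -0.002,"tz": -0.335,"wx": 0,"wy": 0,"wz": 0,"hand": -0.5},{"tx": 0.09,"ty": -0.002,"tz": -0.335,"wx": 0,"wy": 0,"wz": 0,"hand": -0.5}])

```text
clock: 19.85
tool_pos: [0.4791, -0.2695, 0.2043]
orientation: [0.072, 0.832, -0.537, 0.121]
ft_force: [0.9, -0.5, -2.3]
width: 0.0392
gripper_force: 41.1
```

Emit:
play_rows(steps=[{"tx": -0.097,"ty": -0.06,"tz": -0.062,"wx": 0.0192,"wy": 0,"wz": -0.067,"hand": -0.5},{"tx": -0.097,"ty": -0.06,"tz": -0.062,"wx": 0.0192,"wy": 0,"wz": -0.067,"hand": -0.5},{"tx": -0.097,"ty": -0.06,"tz": -0.062,"wx": 0.0192,"wy": 0,"wz": -0.067,"hand": -0.5},{"tx": -0.097,"ty": -0.06,"tz": -0.062,"wx": 0.0192,"wy": 0,"wz": -0.067,"hand": -0.5}])

```text
clock: 20.18
tool_pos: [0.4825, -0.2029, 0.2162]
orientation: [0.045, 0.931, -0.338, 0.133]
ft_force: [0.1, -0.6, -0.6]
width: 0.039
gripper_force: 41.1
```

Emit:
play_rows(steps=[{"tx": -0.063,"ty": -0.101,"tz": -0.053,"wx": 0.0192,"wy": 0,"wz": -0.067,"hand": -0.5},{"tx": -0.063,"ty": -0.101,"tz": -0.053,"wx": 0.0192,"wy": 0,"wz": -0.067,"hand": -0.5},{"tx": -0.063,"ty": -0.101,"tz": -0.053,"wx": 0.0192,"wy": 0,"wz": -0.067,"hand": -0.5},{"tx": -0.063,"ty": -0.101,"tz": -0.053,"wx": 0.0192,"wy": 0,"wz": -0.067,"hand": -0.5}])

```text
clock: 20.52
tool_pos: [0.4866, -0.1399, 0.2333]
orientation: [0.015, 0.982, -0.127, 0.141]
ft_force: [0.2, -0.9, -1.4]
width: 0.0391
gripper_force: 41.1
```

Emit:
play_rows(steps=[{"tx": -0.015,"ty": -0.123,"tz": -0.039,"wx": 0.0192,"wy": 0,"wz": -0.067,"hand": -0.5},{"tx": -0.015,"ty": -0.123,"tz": -0.039,"wx": 0.0192,"wy": 0,"wz": -0.067,"hand": -0.5},{"tx": -0.015,"ty": -0.123,"tz": -0.039,"wx": 0.0192,"wy": 0,"wz": -0.067,"hand": -0.5},{"tx": -0.015,"ty": -0.123,"tz": -0.039,"wx": 0.0192,"wy": 0,"wz": -0.067,"hand": -0.5}])

```text
clock: 20.85
tool_pos: [0.4904, -0.0787, 0.2502]
orientation: [-0.014, 0.986, 0.087, 0.142]
ft_force: [0.1, -0.5, -0.8]
width: 0.0393
gripper_force: 41.1
```

Run:
```python
from h import *;from kin import *
p,R=cur();s=r.sense();print(s['width'],s['gripper_force'],p,s['q'].round(2),s['ft_force'])
T=lambda m:Ro.from_matrix(pick(m,20,-1))
plan([((.5,.02,.25),T(75)),((.52,.08,.25),T(120))])
sim([((.5,.02,.25),pick(75,20,-1)),((.52,.08,.25),pick(120,20,-1)),((.57,.1,.25),place(-60,20,-1)),((.6015,.081,.2),place(-60,20,-1)),((.6015,.081,.088),place(-60,20,-1))],s['q'],p,R.as_matrix())
```

```text
0.03932210944375563 41.08171809464693 [ 0.49039249 -0.07865426  0.2502192 ] [-0.96  0.01  1.13  2.14 -0.17  0.73 -1.12] [ 0.08319024 -0.50196591 -0.82880339]
t [ 0.0256 -0.0954  0.0081] w [ 0.0249 -0.0007 -0.0865] rows>=4.5 -> [ 0.495 -0.029  0.25 ]
t [ 0.0708 -0.0661  0.0209] w [ 0.0249 -0.0007 -0.0865] rows>=4.5 -> [0.5  0.02 0.25]
t [0.0607 0.0038 0.0174] w [ 0.0172 -0.     -0.0601] rows>=3.1 -> [0.51 0.05 0.25]
t [0.0547 0.0277 0.0157] w [ 0.0172 -0.     -0.0601] rows>=3.1 -> [0.52 0.08 0.25]
  err 0.0 margin 0.33 maxstep 0.16 [-0.7   0.22  0.86  1.99 -0.52  1.04  0.16]
  err 0.0 margin 0.51 maxstep 0.06 [-0.61  0.36  0.67  1.79 -0.48  1.26  0.76]
  err 0.0 margin 0.33 maxstep 0.14 [-1.53  0.88  1.11  1.99  0.62  0.85 -0.51]
  err 0.0 margin 0.33 maxstep 0.01 [-1.43  0.98  1.06  1.97  0.61  0.76 -0.56]
  err 0.0 margin 0.39 maxstep 0.02 [-1.38  1.18  0.96  1.96  0.55  0.66 -0.69]
```

Emit:
play_rows(steps=[{"tx": 0.026,"ty": -0.095,"tz": 0.008,"wx": 0.0249,"wy": 0,"wz": -0.0865,"hand": -0.5},{"tx": 0.026,"ty": -0.095,"tz": 0.008,"wx": 0.0249,"wy": 0,"wz": -0.0865,"hand": -0.5},{"tx": 0.026,"ty": -0.095,"tz": 0.008,"wx": 0.0249,"wy": 0,"wz": -0.0865,"hand": -0.5},{"tx": 0.026,"ty": -0.095,"tz": 0.008,"wx": 0.0249,"wy": 0,"wz": -0.0865,"hand": -0.5},{"tx": 0.026,"ty": -0.095,"tz": 0.008,"wx": 0.0249,"wy": 0,"wz": -0.0865,"hand": -0.5}])

```text
clock: 21.27
tool_pos: [0.4956, -0.0306, 0.2497]
orientation: [-0.051, 0.923, 0.359, 0.133]
ft_force: [0.0, -0.1, -0.2]
width: 0.0396
gripper_force: 41.1
```

Emit:
play_rows(steps=[{"tx": 0.071,"ty": -0.066,"tz": 0.021,"wx": 0.0249,"wy": 0,"wz": -0.0865,"hand": -0.5},{"tx": 0.071,"ty": -0.066,"tz": 0.021,"wx": 0.0249,"wy": 0,"wz": -0.0865,"hand": -0.5},{"tx": 0.071,"ty": -0.066,"tz": 0.021,"wx": 0.0249,"wy": 0,"wz": -0.0865,"hand": -0.5},{"tx": 0.071,"ty": -0.066,"tz": 0.021,"wx": 0.0249,"wy": 0,"wz": -0.0865,"hand": -0.5},{"tx": 0.071,"ty": -0.066,"tz": 0.021,"wx": 0.0249,"wy": 0,"wz": -0.0865,"hand": -0.5}])

```text
clock: 21.68
tool_pos: [0.5012, 0.0183, 0.2494]
orientation: [-0.085, 0.786, 0.602, 0.113]
ft_force: [0.3, 0.4, -0.8]
width: 0.0392
gripper_force: 41.1
```

Emit:
play_rows(steps=[{"tx": 0.061,"ty": 0.004,"tz": 0.017,"wx": 0.0172,"wy": 0,"wz": -0.06,"hand": -0.5},{"tx": 0.061,"ty": 0.004,"tz": 0.017,"wx": 0.0172,"wy": 0,"wz": -0.06,"hand": -0.5},{"tx": 0.061,"ty": 0.004,"tz": 0.017,"wx": 0.0172,"wy": 0,"wz": -0.06,"hand": -0.5},{"tx": 0.061,"ty": 0.004,"tz": 0.017,"wx": 0.0172,"wy": 0,"wz": -0.06,"hand": -0.5}])

```text
clock: 22.02
tool_pos: [0.512, 0.0486, 0.2497]
orientation: [-0.104, 0.654, 0.744, 0.094]
ft_force: [0.0, -0.2, 0.1]
width: 0.0392
gripper_force: 41.1
```

Emit:
play_rows(steps=[{"tx": 0.055,"ty": 0.028,"tz": 0.016,"wx": 0.0172,"wy": 0,"wz": -0.06,"hand": -0.5},{"tx": 0.055,"ty": 0.028,"tz": 0.016,"wx": 0.0172,"wy": 0,"wz": -0.06,"hand": -0.5},{"tx": 0.055,"ty": 0.028,"tz": 0.016,"wx": 0.0172,"wy": 0,"wz": -0.06,"hand": -0.5},{"tx": 0.055,"ty": 0.028,"tz": 0.016,"wx": 0.0172,"wy": 0,"wz": -0.06,"hand": -0.5},{"tx": 0.055,"ty": 0.028,"tz": 0.016,"wx": 0.0172,"wy": 0,"wz": -0.06,"hand": -0.5}])

```text
clock: 22.43
tool_pos: [0.522, 0.0781, 0.2498]
orientation: [-0.119, 0.501, 0.854, 0.073]
ft_force: [-1.3, -0.8, -1.6]
width: 0.0392
gripper_force: 41.1
```

Run:
```python
from h import *;from kin import *
p,R=cur();s=r.sense();print(s['width'],s['gripper_force'],p,s['q'].round(2),s['ft_force'])
plan([((.565,.1,.26),Ro.from_matrix(place(-60,20,-1)))])
sim([((.565,.1,.26),place(-60,20,-1)),((.6015,.081,.2),place(-60,20,-1)),((.6015,.081,.088),place(-60,20,-1))],s['q'],p,R.as_matrix())
```

```text
0.039150723196831425 41.07937730848789 [0.52204971 0.07814794 0.24979186] [-0.62  0.37  0.7   1.79 -0.5   1.26  0.78] [-1.25440156 -0.75217739 -1.57518662]
t [ 0.0006  0.0321 -0.0067] w [-0.0001 -0.0796 -0.0009] rows>=4.0 -> [0.536 0.085 0.253]
t [-0.0028  0.0321 -0.0061] w [-0.0001 -0.0796 -0.0009] rows>=4.0 -> [0.551 0.093 0.257]
t [-0.0056  0.0321 -0.004 ] w [-0.0001 -0.0796 -0.0009] rows>=4.0 -> [0.565 0.1   0.26 ]
  err 0.0 margin 0.28 maxstep 0.13 [-1.56  0.89  1.16  2.    0.58  0.84 -0.46]
  err 0.0 margin 0.28 maxstep 0.01 [-1.44  1.01  1.1   1.97  0.56  0.74 -0.52]
  err 0.0 margin 0.35 maxstep 0.02 [-1.39  1.2   0.99  1.96  0.5   0.64 -0.65]
```

Emit:
play_rows(steps=[{"tx": 0.001,"ty": 0.032,"tz": -0.007,"wx": 0,"wy": -0.0796,"wz": -0.001,"hand": -0.5},{"tx": 0.001,"ty": 0.032,"tz": -0.007,"wx": 0,"wy": -0.0796,"wz": -0.001,"hand": -0.5},{"tx": 0.001,"ty": 0.032,"tz": -0.007,"wx": 0,"wy": -0.0796,"wz": -0.001,"hand": -0.5},{"tx": 0.001,"ty": 0.032,"tz": -0.007,"wx": 0,"wy": -0.0796,"wz": -0.001,"hand": -0.5},{"tx": 0.001,"ty": 0.032,"tz": -0.007,"wx": 0,"wy": -0.0796,"wz": -0.001,"hand": -0.5}])

```text
clock: 22.85
tool_pos: [0.534, 0.0922, 0.2526]
orientation: [0.099, 0.496, 0.861, -0.053]
ft_force: [-1.0, 2.1, -0.8]
width: 0.0393
gripper_force: 41.1
```

Emit:
play_rows(steps=[{"tx": -0.003,"ty": 0.032,"tz": -0.006,"wx": 0,"wy": -0.0796,"wz": -0.001,"hand": -0.5},{"tx": -0.003,"ty": 0.032,"tz": -0.006,"wx": 0,"wy": -0.0796,"wz": -0.001,"hand": -0.5},{"tx": -0.003,"ty": 0.032,"tz": -0.006,"wx": 0,"wy": -0.0796,"wz": -0.001,"hand": -0.5},{"tx": -0.003,"ty": 0.032,"tz": -0.006,"wx": 0,"wy": -0.0796,"wz": -0.001,"hand": -0.5},{"tx": -0.003,"ty": 0.032,"tz": -0.006,"wx": 0,"wy": -0.0796,"wz": -0.001,"hand": -0.5}])

```text
clock: 23.27
tool_pos: [0.5481, 0.0973, 0.254]
orientation: [0.308, 0.465, 0.811, -0.176]
ft_force: [-0.9, 1.1, -1.0]
width: 0.039
gripper_force: 41.1
```

Emit:
play_rows(steps=[{"tx": -0.006,"ty": 0.032,"tz": -0.004,"wx": 0,"wy": -0.0796,"wz": -0.001,"hand": -0.5},{"tx": -0.006,"ty": 0.032,"tz": -0.004,"wx": 0,"wy": -0.0796,"wz": -0.001,"hand": -0.5},{"tx": -0.006,"ty": 0.032,"tz": -0.004,"wx": 0,"wy": -0.0796,"wz": -0.001,"hand": -0.5},{"tx": -0.006,"ty": 0.032,"tz": -0.004,"wx": 0,"wy": -0.0796,"wz": -0.001,"hand": -0.5},{"tx": -0.006,"ty": 0.032,"tz": -0.004,"wx": 0,"wy": -0.0796,"wz": -0.001,"hand": -0.5}])

```text
clock: 23.68
tool_pos: [0.5634, 0.1017, 0.2552]
orientation: [0.499, 0.402, 0.71, -0.292]
ft_force: [-2.3, 0.7, -4.2]
width: 0.0393
gripper_force: 41.1
```

Run:
```python
from h import *;from kin import *
p,R=cur();s=r.sense();print(s['width'],s['gripper_force'],p,s['q'].round(2),s['ft_force'],R.as_matrix().round(3))
w=snap('wrist');t=snap('top');c=snap('scene')
u=proj(c,p).astype(int);print(u);b=c['pixels'][max(u[1]-70,0):u[1]+90,max(u[0]-100,0):u[0]+100]
tu=proj(t,p).astype(int)
a=cv2.resize(b,None,fx=3,fy=3,interpolation=cv2.INTER_CUBIC);a2=cv2.resize(t['pixels'][tu[1]-70:tu[1]+70,tu[0]-70:tu[0]+70],(320,320))
W=cv2.resize(w['pixels'],(400,300))
h=np.zeros((600,800,3),np.uint8);bb=cv2.resize(b,(400,320));h[:320,:400]=bb;h[:320,400:720]=a2;h[320:,:400]=W[:280];cv2.imwrite('pics/f1.png',h)
```

```text
0.03928609109729278 41.12584222108126 [0.56342739 0.10174638 0.25524506] [-1.57  0.91  1.11  2.    0.59  0.87 -0.51] [-2.31450608  0.67246072 -4.22354776] [[-0.178  0.862  0.474]
 [ 0.28   0.506 -0.816]
 [-0.943 -0.012 -0.331]]
[344 180]
```

View pics/f1.png

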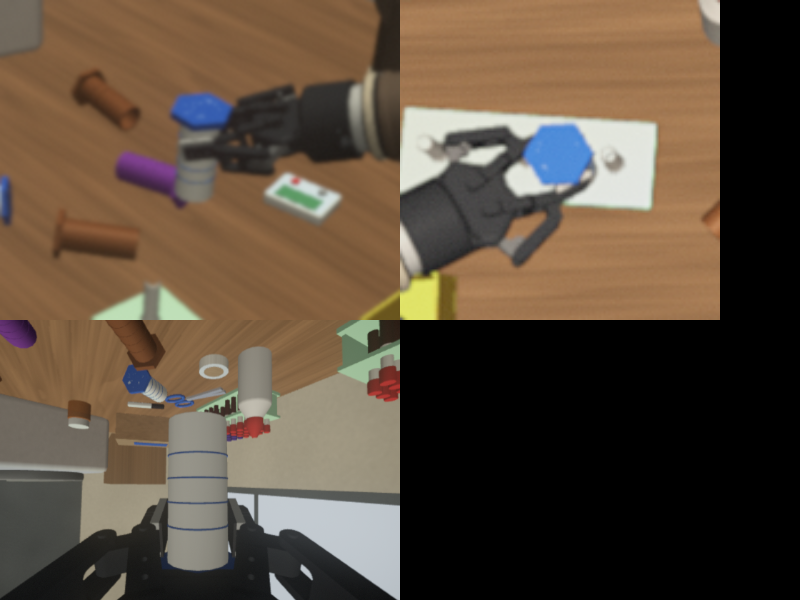

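The montage shows the cylinder held upside down, foot up and mouth down. I'll check how vertical it is before inserting it.

```bash
cat >> h.py <<'E'
def midline(c,box,sat=60,vmin=90):
    "rows-> midpoint of widest bright unsaturated run inside box (u0,v0,u1,v1)"
    u0,v0,u1,v1=box;H=cv2.cvtColor(c['pixels'],cv2.COLOR_BGR2HSV)[v0:v1,u0:u1];m=((H[...,1]<sat)&(H[...,2]>vmin))|(cv2.inRange(H,(100,40,60),(130,255,255))>0)*0
    m=cv2.morphologyEx(m.astype(np.uint8),cv2.MORPH_CLOSE,np.ones((5,1)))
    out=[]
    for i,row in enumerate(m):
        d=np.flatnonzero(np.diff(np.r_[0,row,0]));
        if len(d)>1:
            k=np.argmax(d[1::2]-d[::2]);out.append((v0+i,u0+(d[2*k]+d[2*k+1]-1)/2,d[2*k+1]-d[2*k]))
    return np.array(out)
E
python3 - <<'E'
from h import *
p,R=cur();c=snap('scene');w=snap('wrist')
g=p-R.as_matrix()[:,2]*.002
for n,cc,box in(('scene',c,(320,168,372,215)),('wrist',w,(215,110,335,345))):
    M=midline(cc,box);print(n,'grip',proj(cc,g).round(1),'rim pred',proj(cc,g-[0,0,.068]).round(1),'foot',proj(cc,g+[0,0,.032]).round(1))
    print(M[::3 if n=='scene' else 16].round(1).tolist())
E
```

```text
scene grip [344.  177.8] rim pred [341.6 205.6] foot [345.2 164.1]
[[171.0, 333.0, 1.0], [174.0, 346.5, 10.0], [177.0, 341.5, 18.0], [180.0, 339.5, 14.0], [183.0, 333.0, 1.0], [186.0, 333.0, 1.0], [189.0, 346.0, 9.0], [192.0, 341.5, 20.0], [195.0, 341.5, 20.0], [198.0, 341.0, 19.0], [201.0, 340.0, 19.0], [204.0, 340.0, 19.0], [207.0, 340.0, 17.0], [210.0, 337.5, 2.0]]
wrist grip [277.9 281.8] rim pred [277.4 136.9] foot [278.1 353.8]
[[110.0, 271.5, 24.0], [126.0, 283.5, 18.0], [142.0, 284.5, 98.0], [158.0, 276.0, 81.0], [174.0, 285.0, 99.0], [190.0, 284.0, 101.0], [206.0, 284.0, 101.0], [222.0, 284.0, 101.0], [238.0, 266.5, 104.0], [254.0, 276.0, 83.0], [270.0, 276.0, 83.0], [286.0, 276.0, 83.0], [302.0, 276.5, 84.0], [318.0, 276.5, 90.0], [334.0, 276.5, 84.0]]
```

Run:
```python
from h import *;from kin import *
p,R=cur()
Rg=quat([.072,.832,-.537,.119]);a,b=np.radians(-65.3),np.radians(-4)
d=np.array([np.cos(a)*np.cos(b),np.sin(a)*np.cos(b),np.sin(b)]);dt=Rg.inv().apply(d);print('axis tool',dt.round(3),'world now',R.apply(dt).round(3))
# target: R such that axis -> -Z, keep yaw
ax=R.apply(dt);rot=Ro.align_vectors([[0,0,-1]],[ax])[0];Rt=rot*R
# grasp origin offset from TCP: axis passes ~ grip point
plan([((.6015,.081,.2),Rt),((.6015,.081,.125),None)])
```

```text
axis tool [ 0.94  -0.005  0.342] world now [-0.006  0.007 -1.   ]
t [0.0933 0.0453 0.1057] w [-0.0001 -0.0015  0.0002] rows>=1.8 -> [0.602 0.081 0.2  ]
t [ 0.141  -0.0007  0.0513] w [0. 0. 0.] rows>=1.8 -> [0.602 0.081 0.125]
```

Emit:
play_rows(steps=[{"tx": 0.093,"ty": 0.045,"tz": 0.106,"wx": 0,"wy": -0.0015,"wz": 0,"hand": -0.5},{"tx": 0.093,"ty": 0.045,"tz": 0.106,"wx": 0,"wy": -0.0015,"wz": 0,"hand": -0.5},{"tx": 0.093,"ty": 0.045,"tz": 0.106,"wx": 0,"wy": -0.0015,"wz": 0,"hand": -0.5},{"tx": 0.093,"ty": 0.045,"tz": 0.106,"wx": 0,"wy": -0.0015,"wz": 0,"hand": -0.5},{"tx": 0.093,"ty": 0.045,"tz": 0.106,"wx": 0,"wy": -0.0015,"wz": 0,"hand": -0.5}])

```text
clock: 24.35
tool_pos: [0.6013, 0.0817, 0.2007]
orientation: [0.499, 0.409, 0.709, -0.286]
ft_force: [-0.6, 0.5, -0.7]
width: 0.0395
gripper_force: 41.1
```

Run:
```python
from h import *;from kin import *
p,R=cur();s=r.sense();print(p,s['ft_force'],s['width'])
w=snap('wrist');c=snap('scene');t=snap('top')
dt=np.array([.94,-.005,.342]);print(R.apply(dt).round(3))
B=[(A,ce.round(1)) for A,ce,bx,m in blobs(t['pixels'],(98,110,60),(122,255,255),60)];print(B,'pred foot top',proj(t,p+[0,0,.032]).round(1))
print('peg1 px scene',proj(c,(.602,.081,.08)))
plan([((.602,.081,.16),R)])
cv2.imwrite('pics/f2.png',cv2.resize(c['pixels'][150:310,260:420],(640,640))[:600])
```

```text
[0.60134574 0.08167106 0.20071639] [-0.61896058  0.51191546 -0.66906692] 0.039451367680759956
[-0.    -0.005 -1.   ]
[(np.int32(1554), array([11.4, 31. ])), (np.int32(878), array([462.4, 138. ])), (np.int32(111), array([362.9, 142.2])), (np.int32(128), array([357. , 156.5])), (np.int32(488), array([203.5, 187.5])), (np.int32(122), array([320.5, 203.2]))] pred foot top [203.2 188. ]
peg1 px scene [319.24153986 250.89294875]
t [ 0.0739 -0.0006  0.0309] w [0.0003 0.0002 0.0003] rows>=1.0 -> [0.602 0.081 0.16 ]
```

View pics/f2.png

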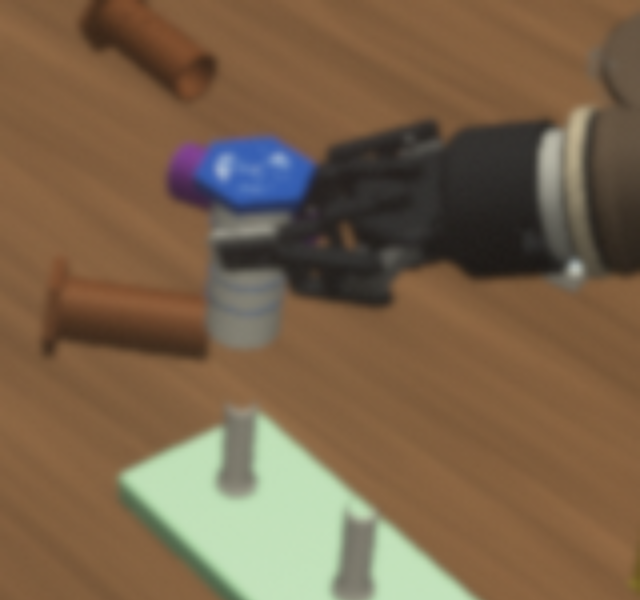

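The foot matches its prediction and the mouth hangs right over peg 1 (scene 319,251). Lowering.

Emit:
play_rows(steps=[{"tx": 0.06,"ty": -0.001,"tz": 0.022,"wx": 0,"wy": 0,"wz": 0,"hand": -0.5},{"tx": 0.11,"ty": -0.001,"tz": 0.04,"wx": 0,"wy": 0,"wz": 0,"hand": -0.5},{"tx": 0.15,"ty": -0.001,"tz": 0.055,"wx": 0,"wy": 0,"wz": 0,"hand": -0.5},{"tx": 0.188,"ty": -0.001,"tz": 0.068,"wx": 0,"wy": 0,"wz": 0,"hand": -0.5},{"tx": 0.188,"ty": -0.001,"tz": 0.068,"wx": 0,"wy": 0,"wz": 0,"hand": -0.5}])

```text
clock: 24.92
tool_pos: [0.6001, 0.0828, 0.0958]
orientation: [0.499, 0.405, 0.71, -0.288]
ft_force: [0.1, 0.7, -0.7]
width: 0.0391
gripper_force: 41.1
```

Run:
```python
from h import *
p,R=cur();s=r.sense();print(p,s['ft_force'],s['wrist_torque'],R.apply([.94,-.005,.342]).round(3))
plan([((.602,.081,.088),R)])
```

```text
[0.60009319 0.08280568 0.09576067] [ 0.08986616  0.74603695 -0.70979993] [0.98100679 0.60019124 0.04409979] [-0.005 -0.011 -1.   ]
t [0.0129 0.0015 0.01  ] w [0. 0. 0.] rows>=0.2 -> [0.602 0.081 0.088]
```

Emit:
play_rows(steps=[{"tx": 0.004,"ty": 0.001,"tz": 0.004,"wx": 0,"wy": 0,"wz": 0,"hand": -0.5},{"tx": 0.009,"ty": 0.001,"tz": 0.006,"wx": 0,"wy": 0,"wz": 0,"hand": -0.5},{"tx": 0.013,"ty": 0.001,"tz": 0.008,"wx": 0,"wy": 0,"wz": 0,"hand": -0.5},{"tx": 0.015,"ty": 0.001,"tz": 0.009,"wx": 0,"wy": 0,"wz": 0,"hand": -0.5}])

```text
clock: 25.25
tool_pos: [0.6024, 0.0806, 0.0909]
orientation: [0.5, 0.406, 0.709, -0.287]
ft_force: [-0.6, 0.2, -0.2]
width: 0.0394
gripper_force: 41.1
```

Emit:
play_rows(steps=[{"tx": 0.004,"ty": 0,"tz": 0.001,"wx": 0,"wy": 0,"wz": 0,"hand": -0.5},{"tx": 0.006,"ty": 0,"tz": 0.002,"wx": 0,"wy": 0,"wz": 0,"hand": -0.5},{"tx": 0.006,"ty": 0,"tz": 0.002,"wx": 0,"wy": 0,"wz": 0,"hand": -0.5}])

```text
clock: 25.5
tool_pos: [0.6023, 0.0803, 0.0874]
orientation: [0.5, 0.406, 0.709, -0.288]
ft_force: [-0.4, 0.2, 2.0]
width: 0.0393
gripper_force: 41.1
```

Emit:
play_rows(steps=[{"tx": 0.002,"ty": 0,"tz": 0.001,"wx": 0,"wy": 0,"wz": 0,"hand": -0.5},{"tx": 0.002,"ty": 0,"tz": 0.001,"wx": 0,"wy": 0,"wz": 0,"hand": 0},{"tx": 0.002,"ty": 0,"tz": 0.001,"wx": 0,"wy": 0,"wz": 0,"hand": 1},{"tx": 0.002,"ty": 0,"tz": 0.001,"wx": 0,"wy": 0,"wz": 0,"hand": 1},{"tx": 0.002,"ty": 0,"tz": 0.001,"wx": 0,"wy": 0,"wz": 0,"hand": 1}])

```text
clock: 25.92
tool_pos: [0.6021, 0.0803, 0.0855]
orientation: [0.5, 0.406, 0.709, -0.288]
ft_force: [0.5, 0.1, 0.1]
width: 0.0771
gripper_force: 0.0
```

Emit:
play_rows(steps=[{"tx": 0.002,"ty": 0,"tz": 0.001,"wx": 0,"wy": 0,"wz": 0,"hand": 1},{"tx": 0.002,"ty": 0,"tz": 0,"wx": 0,"wy": 0,"wz": 0,"hand": 1},{"tx": 0.002,"ty": 0,"tz": 0,"wx": 0,"wy": 0,"wz": 0,"hand": 1}])

```text
clock: 26.17
tool_pos: [0.6019, 0.0806, 0.0847]
orientation: [0.5, 0.406, 0.709, -0.288]
ft_force: [-0.4, 0.3, -0.1]
width: 0.0852
gripper_force: 0.0
```

Run:
```python
from h import *
p,R=cur();s=r.sense();print(p,s['ft_force'],s['width'])
t=snap('top');print([(A,ce.round(1)) for A,ce,bx,m in blobs(t['pixels'],(98,110,60),(122,255,255),60)][3:],'pred',proj(t,(.602,.081,.12)))
```

```text
[0.60194384 0.08061853 0.08470757] [-0.43463908  0.26915861 -0.1301185 ] 0.08521302682898524
[(np.int32(128), array([357. , 156.5])), (np.int32(313), array([212.1, 196.7])), (np.int32(121), array([320.6, 203.4]))] pred [210.23054405 197.16331054]
```

Emit:
play_rows(steps=[{"tx": -0.004,"ty": 0,"tz": -0.04,"wx": 0,"wy": 0,"wz": 0,"hand": 1},{"tx": -0.004,"ty": 0,"tz": -0.09,"wx": 0,"wy": 0,"wz": 0,"hand": 1},{"tx": -0.004,"ty": 0,"tz": -0.15,"wx": 0,"wy": 0,"wz": 0,"hand": 1},{"tx": -0.004,"ty": 0,"tz": -0.22,"wx": 0,"wy": 0,"wz": 0,"hand": 1},{"tx": -0.004,"ty": 0,"tz": -0.28,"wx": 0,"wy": 0,"wz": 0,"hand": 1}])

```text
clock: 26.63
tool_pos: [0.5348, 0.1954, 0.134]
orientation: [0.5, 0.406, 0.709, -0.288]
ft_force: [-0.2, -0.4, -0.1]
width: 0.085
gripper_force: 0.0
```

Run:
```python
from h import *;from kin import *
p,R=cur();s=r.sense();print(p,s['ft_force'],s['q'].round(2))
t=snap('top');c=snap('scene','s9.png');print([(A,ce.round(1)) for A,ce,bx,m in blobs(t['pixels'],(98,110,60),(122,255,255),60)][3:],'pred',proj(t,(.602,.081,.12)))
u=proj(c,(.602,.081,.07));print(u,'foot pred',proj(c,(.602,.081,.12)),[(A,ce.round(1)) for A,ce,bx,m in blobs(c['pixels'],(98,110,60),(122,255,255),60) if 180<ce[0]<400 and ce[1]<280])
# next: unflip & go to view A
T=lambda m,th=20:Ro.from_matrix(pick(m,th,-1))
W=[((.53,.12,.27),T(120)),((.50,.0,.27),T(60)),((.5,-.12,.27),T(-10)),((.6,-.2,.2),T(-55))]
plan(W);sim([(a,b.as_matrix()) for a,b in W],s['q'],p,R.as_matrix())
```

```text
[0.53484167 0.19540049 0.13400813] [-0.19141673 -0.35494168 -0.08515102] [-1.58  1.09  0.91  1.89  0.44  0.95 -0.65]
[(np.int32(128), array([357. , 156.5])), (np.int32(217), array([212.5, 195.8])), (np.int32(129), array([320.6, 203.4]))] pred [210.23054405 197.16331054]
[319.03005512 254.38257288] foot pred [320.10699344 236.56598562] [(np.int32(77), array([181.2, 217.3])), (np.int32(383), array([318.8, 236.6]))]
t [-0.1005 -0.0303  0.0107] w [0.0004 0.0799 0.0007] rows>=4.0 -> [0.534 0.173 0.179]
t [-0.0934 -0.0299 -0.039 ] w [0.0004 0.0799 0.0007] rows>=4.0 -> [0.532 0.147 0.224]
t [-0.0633 -0.0297 -0.079 ] w [0.0004 0.0799 0.0007] rows>=4.0 -> [0.53 0.12 0.27]
t [-0.0855 -0.086  -0.0245] w [-0.023   0.      0.0801] rows>=4.2 -> [0.515 0.06  0.27 ]
t [-0.1154 -0.03   -0.0331] w [-0.023   0.      0.0801] rows>=4.2 -> [0.5  0.   0.27]
t [-0.0666  0.04   -0.0191] w [-0.0179 -0.      0.0623] rows>=3.3 -> [ 0.5  -0.04  0.27]
t [-0.0459  0.0642 -0.0132] w [-0.0179 -0.      0.0623] rows>=3.3 -> [ 0.5  -0.08  0.27]
t [-0.0177  0.0778 -0.0051] w [-0.0179 -0.      0.0623] rows>=3.3 -> [ 0.5  -0.12  0.27]
t [0.0887 0.0614 0.0983] w [-0.0172  0.      0.0601] rows>=3.1 -> [ 0.55  -0.16   0.235]
t [0.1031 0.0137 0.1024] w [-0.0172 -0.      0.0601] rows>=3.1 -> [ 0.6 -0.2  0.2]
  err 0.0 margin 0.51 maxstep 0.14 [-0.63  0.35  0.61  1.74 -0.47  1.28  0.66]
  err 0.0 margin 0.43 maxstep 0.08 [-0.71  0.14  0.86  2.   -0.44  0.99 -0.15]
  err 0.0 margin 0.32 maxstep 0.12 [-0.83  0.04  1.02  2.07 -0.06  0.77 -1.52]
  err 0.0 margin 0.38 maxstep 0.05 [-0.59  0.56  1.04  1.86 -0.44  0.79 -1.92]
```

Emit:
play_rows(steps=[{"tx": -0.1,"ty": -0.03,"tz": 0,"wx": 0,"wy": 0.08,"wz": 0,"hand": 1},{"tx": -0.1,"ty": -0.03,"tz": 0,"wx": 0,"wy": 0.08,"wz": 0,"hand": 1},{"tx": -0.1,"ty": -0.03,"tz": 0,"wx": 0,"wy": 0.08,"wz": 0,"hand": 1},{"tx": -0.1,"ty": -0.03,"tz": 0,"wx": 0,"wy": 0.08,"wz": 0,"hand": 1},{"tx": -0.1,"ty": -0.03,"tz": 0,"wx": 0,"wy": 0.08,"wz": 0,"hand": 1}])

```text
clock: 27.15
tool_pos: [0.5332, 0.1684, 0.1838]
orientation: [0.306, 0.469, 0.81, -0.175]
ft_force: [-0.3, -0.6, 1.4]
width: 0.0855
gripper_force: 0.0
```

Emit:
play_rows(steps=[{"tx": -0.093,"ty": -0.03,"tz": -0.039,"wx": 0,"wy": 0.08,"wz": 0,"hand": 1},{"tx": -0.093,"ty": -0.03,"tz": -0.039,"wx": 0,"wy": 0.08,"wz": 0,"hand": 1},{"tx": -0.093,"ty": -0.03,"tz": -0.039,"wx": 0,"wy": 0.08,"wz": 0,"hand": 1},{"tx": -0.093,"ty": -0.03,"tz": -0.039,"wx": 0,"wy": 0.08,"wz": 0,"hand": 1}])

```text
clock: 27.48
tool_pos: [0.5297, 0.1459, 0.2266]
orientation: [0.1, 0.494, 0.862, -0.058]
ft_force: [1.1, 0.3, -1.4]
width: 0.0856
gripper_force: 0.0
```

Emit:
play_rows(steps=[{"tx": -0.063,"ty": -0.03,"tz": -0.079,"wx": 0,"wy": 0.08,"wz": 0,"hand": 1},{"tx": -0.063,"ty": -0.03,"tz": -0.079,"wx": 0,"wy": 0.08,"wz": 0,"hand": 1},{"tx": -0.063,"ty": -0.03,"tz": -0.079,"wx": 0,"wy": 0.08,"wz": 0,"hand": 1},{"tx": -0.063,"ty": -0.03,"tz": -0.079,"wx": 0,"wy": 0.08,"wz": 0,"hand": 1}])

```text
clock: 27.82
tool_pos: [0.5281, 0.1194, 0.2732]
orientation: [-0.116, 0.494, 0.859, 0.067]
ft_force: [0.1, 0.4, -0.5]
width: 0.0856
gripper_force: 0.0
```

Emit:
play_rows(steps=[{"tx": -0.085,"ty": -0.086,"tz": -0.025,"wx": -0.023,"wy": 0,"wz": 0.08,"hand": 1},{"tx": -0.085,"ty": -0.086,"tz": -0.025,"wx": -0.023,"wy": 0,"wz": 0.08,"hand": 1},{"tx": -0.085,"ty": -0.086,"tz": -0.025,"wx": -0.023,"wy": 0,"wz": 0.08,"hand": 1},{"tx": -0.085,"ty": -0.086,"tz": -0.025,"wx": -0.023,"wy": 0,"wz": 0.08,"hand": 1},{"tx": -0.085,"ty": -0.086,"tz": -0.025,"wx": -0.023,"wy": 0,"wz": 0.08,"hand": 1}])

```text
clock: 28.23
tool_pos: [0.5114, 0.0588, 0.2716]
orientation: [-0.092, 0.702, 0.7, 0.094]
ft_force: [0.1, 0.9, 0.4]
width: 0.0851
gripper_force: 0.0
```

Emit:
play_rows(steps=[{"tx": -0.115,"ty": -0.03,"tz": -0.033,"wx": -0.023,"wy": 0,"wz": 0.08,"hand": 1},{"tx": -0.115,"ty": -0.03,"tz": -0.033,"wx": -0.023,"wy": 0,"wz": 0.08,"hand": 1},{"tx": -0.115,"ty": -0.03,"tz": -0.033,"wx": -0.023,"wy": 0,"wz": 0.08,"hand": 1},{"tx": -0.115,"ty": -0.03,"tz": -0.033,"wx": -0.023,"wy": 0,"wz": 0.08,"hand": 1},{"tx": -0.115,"ty": -0.03,"tz": -0.033,"wx": -0.023,"wy": 0,"wz": 0.08,"hand": 1}])

```text
clock: 28.65
tool_pos: [0.497, 0.0001, 0.2729]
orientation: [-0.062, 0.857, 0.497, 0.119]
ft_force: [0.4, 0.3, -0.6]
width: 0.0855
gripper_force: 0.0
```

Emit:
play_rows(steps=[{"tx": -0.067,"ty": 0.04,"tz": -0.019,"wx": -0.018,"wy": 0,"wz": 0.062,"hand": 1},{"tx": -0.067,"ty": 0.04,"tz": -0.019,"wx": -0.018,"wy": 0,"wz": 0.062,"hand": 1},{"tx": -0.067,"ty": 0.04,"tz": -0.019,"wx": -0.018,"wy": 0,"wz": 0.062,"hand": 1},{"tx": -0.067,"ty": 0.04,"tz": -0.019,"wx": -0.018,"wy": 0,"wz": 0.062,"hand": 1}])

```text
clock: 28.98
tool_pos: [0.4975, -0.0401, 0.2735]
orientation: [-0.035, 0.939, 0.314, 0.132]
ft_force: [0.2, 0.4, -0.2]
width: 0.0852
gripper_force: 0.0
```

Emit:
play_rows(steps=[{"tx": -0.046,"ty": 0.064,"tz": -0.013,"wx": -0.018,"wy": 0,"wz": 0.062,"hand": 1},{"tx": -0.046,"ty": 0.064,"tz": -0.013,"wx": -0.018,"wy": 0,"wz": 0.062,"hand": 1},{"tx": -0.046,"ty": 0.064,"tz": -0.013,"wx": -0.018,"wy": 0,"wz": 0.062,"hand": 1},{"tx": -0.046,"ty": 0.064,"tz": -0.013,"wx": -0.018,"wy": 0,"wz": 0.062,"hand": 1},{"tx": -0.046,"ty": 0.064,"tz": -0.013,"wx": -0.018,"wy": 0,"wz": 0.062,"hand": 1}])

```text
clock: 29.4
tool_pos: [0.4981, -0.079, 0.2743]
orientation: [-0.008, 0.983, 0.122, 0.14]
ft_force: [0.0, -0.4, -0.2]
width: 0.0855
gripper_force: 0.0
```

Run:
```python
from h import *;from kin import *
p,R=cur();s=r.sense();print(p,R.as_matrix()[:,2].round(2),s['q'].round(2))
c=snap('wrist','w10.png');u=proj(c,(.62,-.23,.024));print(u)
try:print({k:np.round(v,4) for k,v in cyl(c,u,110).items()})
except Exception as e:print(e)
T=lambda m,th=20:Ro.from_matrix(pick(m,th,-1))
plan([((.5,-.12,.27),T(-10)),((.6,-.2,.2),T(-55))])
```

```text
[ 0.49811318 -0.07898391  0.27426287] [ 0.27  0.05 -0.96] [-0.84 -0.01  0.98  2.09 -0.12  0.79 -1.11]
[405.89937465 172.81883344]
{'px': array([402.4033, 167.3723]), 'foot': array([ 0.596 , -0.1972]), 'mid_white': array([ 0.6369, -0.2333]), 'az': np.float64(-41.2143), 't': array([-0.0692,  0.0488]), 'width': np.float64(0.0389), 'area': np.int64(2772), 'footpx': array([377.4398, 184.4858])}
t [-0.0189  0.08    0.0053] w [-0.0157 -0.001   0.0655] rows>=3.4 -> [ 0.5  -0.12  0.27]
t [0.0887 0.0614 0.0983] w [-0.0172  0.      0.0601] rows>=3.1 -> [ 0.55  -0.16   0.235]
t [0.1031 0.0137 0.1024] w [-0.0172 -0.      0.0601] rows>=3.1 -> [ 0.6 -0.2  0.2]
```

Run:
```python
from h import *;from kin import *
p,R=cur();s=r.sense();W=[((.615,-.21,.165),pick(-41.2,20,-1)),((.62,-.219,.027),pick(-41.2,20,-1))]
plan([(a,Ro.from_matrix(b)) for a,b in W]);sim(W,s['q'],p,R.as_matrix())
```

```text
t [0.0466 0.1534 0.1305] w [-0.0199 -0.0009  0.0743] rows>=3.9 -> [ 0.557 -0.145  0.22 ]
t [0.1076 0.099  0.1461] w [-0.0199 -0.0009  0.0743] rows>=3.9 -> [ 0.615 -0.21   0.165]
t [-0.0574  0.007   0.2707] w [0. 0. 0.] rows>=3.3 -> [ 0.62  -0.219  0.027]
  err 0.0 margin 0.36 maxstep 0.08 [-0.51  0.61  1.01  1.87 -0.63  0.72 -1.52]
  err 0.0 margin 0.19 maxstep 0.02 [-0.32  0.76  0.74  1.92 -0.84  0.48 -1.36]
```

Emit:
play_rows(steps=[{"tx": 0.047,"ty": 0.153,"tz": 0.13,"wx": -0.0199,"wy": -0.001,"wz": 0.0743,"hand": 1},{"tx": 0.047,"ty": 0.153,"tz": 0.13,"wx": -0.0199,"wy": -0.001,"wz": 0.0743,"hand": 1},{"tx": 0.047,"ty": 0.153,"tz": 0.13,"wx": -0.0199,"wy": -0.001,"wz": 0.0743,"hand": 1},{"tx": 0.047,"ty": 0.153,"tz": 0.13,"wx": -0.0199,"wy": -0.001,"wz": 0.0743,"hand": 1},{"tx": 0.047,"ty": 0.153,"tz": 0.13,"wx": -0.0199,"wy": -0.001,"wz": 0.0743,"hand": 1}])

```text
clock: 29.87
tool_pos: [0.5567, -0.1459, 0.2186]
orientation: [0.023, 0.983, -0.119, 0.138]
ft_force: [-0.1, -0.2, 0.1]
width: 0.0854
gripper_force: 0.0
```

Emit:
play_rows(steps=[{"tx": 0.108,"ty": 0.099,"tz": 0.146,"wx": -0.0199,"wy": -0.001,"wz": 0.0743,"hand": 1},{"tx": 0.108,"ty": 0.099,"tz": 0.146,"wx": -0.0199,"wy": -0.001,"wz": 0.0743,"hand": 1},{"tx": 0.108,"ty": 0.099,"tz": 0.146,"wx": -0.0199,"wy": -0.001,"wz": 0.0743,"hand": 1},{"tx": 0.108,"ty": 0.099,"tz": 0.146,"wx": -0.0199,"wy": -0.001,"wz": 0.0743,"hand": 1},{"tx": 0.108,"ty": 0.099,"tz": 0.146,"wx": -0.0199,"wy": -0.001,"wz": 0.0743,"hand": 1}])

```text
clock: 30.28
tool_pos: [0.6156, -0.2104, 0.1642]
orientation: [0.049, 0.927, -0.349, 0.129]
ft_force: [0.7, 0.1, -1.0]
width: 0.0856
gripper_force: 0.0
```

Run:
```python
from h import *;from kin import *
c=snap('wrist','w11.png');p,R=cur();print(p)
u=proj(c,(.634,-.231,.024));print(u)
print({k:np.round(v,4) for k,v in cyl(c,u,115).items()});print('cam',(-c['R'].T@c['t']).round(3))
```

```text
[ 0.61514293 -0.21053657  0.1648939 ]
[279.10855688 215.93483984]
{'px': array([278.528 , 228.3114]), 'foot': array([ 0.5908, -0.1925]), 'mid_white': array([ 0.6306, -0.2273]), 'az': np.float64(-41.4113), 't': array([-0.0589,  0.0498]), 'width': np.float64(0.0385), 'area': np.int64(5057), 'footpx': array([278.6939, 277.6091])}
cam [ 0.641 -0.234  0.304]
```

View pics/w11.png

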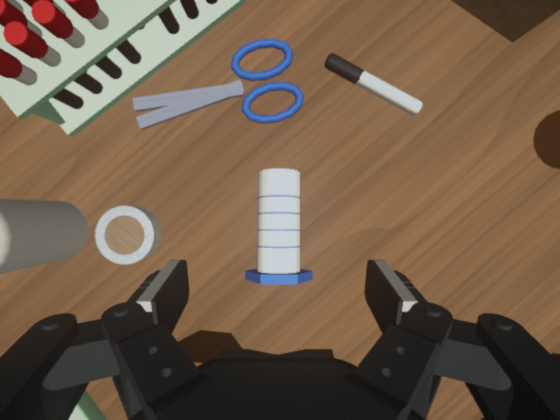

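The far cylinder is centred with its mouth at (280,170) and foot at (279,277). The tape and the brown decoy are clear of the fingers.

Run:
```python
from h import *;from kin import pick
plan([((.6158,-.2143,.036),Ro.from_matrix(pick(-41.4,20,-1)))])
```

```text
t [-0.0648  0.0045  0.2496] w [-0.0001  0.0003  0.0011] rows>=3.1 -> [ 0.616 -0.214  0.036]
```

Emit:
play_rows(steps=[{"tx": -0.043,"ty": 0.004,"tz": 0.16,"wx": 0,"wy": 0,"wz": 0.001,"hand": 1},{"tx": -0.043,"ty": 0.004,"tz": 0.16,"wx": 0,"wy": 0,"wz": 0.001,"hand": 1},{"tx": -0.065,"ty": 0.004,"tz": 0.24,"wx": 0,"wy": 0,"wz": 0.001,"hand": 1},{"tx": -0.065,"ty": 0.004,"tz": 0.24,"wx": 0,"wy": 0,"wz": 0.001,"hand": 1},{"tx": -0.065,"ty": 0.004,"tz": 0.24,"wx": 0,"wy": 0,"wz": 0.001,"hand": 1}])

```text
clock: 30.75
tool_pos: [0.614, -0.2134, 0.0415]
orientation: [0.047, 0.926, -0.352, 0.129]
ft_force: [-0.1, -0.5, 0.7]
width: 0.0856
gripper_force: 0.0
```

Run:
```python
from h import *;from kin import pick
print(cur()[0],r.sense()['ft_force']);plan([((.6158,-.2143,.027),Ro.from_matrix(pick(-41.4,20,-1)))])
```

```text
[ 0.61396427 -0.21336474  0.04145999] [-0.07952257 -0.48592923  0.69847026]
t [-0.004  -0.001   0.0289] w [-0.0003  0.0006 -0.0006] rows>=0.4 -> [ 0.616 -0.214  0.027]
```

Emit:
play_rows(steps=[{"tx": -0.004,"ty": -0.001,"tz": 0.028,"wx": 0,"wy": 0,"wz": 0,"hand": 1},{"tx": -0.004,"ty": -0.001,"tz": 0.028,"wx": 0,"wy": 0,"wz": 0,"hand": 1},{"tx": -0.004,"ty": -0.001,"tz": 0.028,"wx": 0,"wy": 0,"wz": 0,"hand": 1},{"tx": -0.004,"ty": -0.001,"tz": 0.028,"wx": 0,"wy": 0,"wz": 0,"hand": -0.5},{"tx": -0.004,"ty": -0.001,"tz": 0.028,"wx": 0,"wy": 0,"wz": 0,"hand": -0.5}], force=40)

```text
clock: 31.17
tool_pos: [0.6177, -0.2148, 0.0295]
orientation: [0.047, 0.925, -0.353, 0.131]
ft_force: [-0.1, -0.2, 0.5]
width: 0.0641
gripper_force: 0.0
```

Emit:
play_rows(steps=[{"tx": 0,"ty": 0,"tz": 0,"wx": 0,"wy": 0,"wz": 0,"hand": -0.5},{"tx": 0,"ty": 0,"tz": 0,"wx": 0,"wy": 0,"wz": 0,"hand": -0.5},{"tx": 0,"ty": 0,"tz": 0,"wx": 0,"wy": 0,"wz": 0,"hand": -0.5},{"tx": 0,"ty": 0,"tz": 0,"wx": 0,"wy": 0,"wz": 0,"hand": -0.5}])

```text
clock: 31.5
tool_pos: [0.6172, -0.2146, 0.0285]
orientation: [0.047, 0.925, -0.354, 0.131]
ft_force: [-3.5, 2.8, 9.9]
width: 0.0397
gripper_force: 38.9
```

Run:
```python
from h import *;from kin import *
p,R=cur();s=r.sense();print(s['width'],s['gripper_force'],p,s['q'].round(2),s['ft_force'],s['orientation'].round(3))
W=[((.612,-.2143,.2),pick(-41.4,20,-1)),((.5,-.08,.26),pick(20,20,-1)),((.5,.05,.26),pick(80,20,-1)),((.53,.16,.26),pick(120,20,-1)),((.58,.28,.26),place(-60,20,-1)),((.6195,.2804,.2),place(-60,20,-1)),((.6195,.2804,.088),place(-60,20,-1))]
plan([(a,Ro.from_matrix(b)) for a,b in W[:4]]);sim(W,s['q'],p,R.as_matrix())
```

```text
0.039674905188037624 38.92098616808653 [ 0.61719893 -0.21457234  0.02845592] [-0.38  0.78  0.81  1.95 -0.93  0.5  -1.29] [-3.5355658   2.77272849  9.94643675] [ 0.047  0.925 -0.354  0.131]
t [ 0.0867  0.0048 -0.3321] w [-0.0004  0.0001 -0.0013] rows>=4.1 -> [ 0.612 -0.214  0.2  ]
t [-0.1496 -0.0267 -0.1053] w [ 0.0235 -0.     -0.082 ] rows>=4.3 -> [ 0.556 -0.147  0.23 ]
t [-0.1132 -0.1112 -0.0949] w [ 0.0235  0.     -0.082 ] rows>=4.3 -> [ 0.5  -0.08  0.26]
t [ 0.0427 -0.1222  0.0123] w [ 0.023   0.     -0.0801] rows>=4.2 -> [ 0.5   -0.015  0.26 ]
t [ 0.0957 -0.0836  0.0274] w [ 0.023  -0.     -0.0801] rows>=4.2 -> [0.5  0.05 0.26]
t [0.1091 0.0104 0.0313] w [ 0.0153 -0.     -0.0534] rows>=2.8 -> [0.515 0.105 0.26 ]
t [0.0991 0.0486 0.0284] w [ 0.0153 -0.     -0.0534] rows>=2.8 -> [0.53 0.16 0.26]
  err 0.0 margin 0.12 maxstep 0.04 [-0.58  0.62  1.14  1.85 -0.66  0.82 -1.48]
  err 0.0 margin 0.32 maxstep 0.07 [-0.78  0.08  1.01  2.08 -0.3   0.81 -0.82]
  err 0.0 margin 0.37 maxstep 0.09 [-0.69  0.2   0.77  1.96 -0.48  1.06  0.14]
  err 0.0 margin 0.50 maxstep 0.04 [-0.67  0.37  0.58  1.74 -0.48  1.25  0.6 ]
  err 0.0 margin 0.50 maxstep 0.13 [-1.52  0.93  0.94  1.63  0.51  1.22 -0.45]
  err 0.0 margin 0.50 maxstep 0.01 [-1.43  1.04  0.9   1.57  0.48  1.16 -0.48]
  err 0.0 margin 0.55 maxstep 0.01 [-1.4   1.19  0.83  1.56  0.43  1.09 -0.59]
```

Emit:
play_rows(steps=[{"tx": 0.02,"ty": 0,"tz": -0.07,"wx": 0,"wy": 0,"wz": 0,"hand": -0.5},{"tx": 0.087,"ty": 0.005,"tz": -0.332,"wx": 0,"wy": 0,"wz": -0.001,"hand": -0.5},{"tx": 0.087,"ty": 0.005,"tz": -0.332,"wx": 0,"wy": 0,"wz": -0.001,"hand": -0.5},{"tx": 0.087,"ty": 0.005,"tz": -0.332,"wx": 0,"wy": 0,"wz": -0.001,"hand": -0.5},{"tx": 0.087,"ty": 0.005,"tz": -0.332,"wx": 0,"wy": 0,"wz": -0.001,"hand": -0.5}])

```text
clock: 31.92
tool_pos: [0.6135, -0.2165, 0.2054]
orientation: [0.048, 0.925, -0.351, 0.134]
ft_force: [1.2, -0.1, -0.7]
width: 0.0389
gripper_force: 41.4
```

Emit:
play_rows(steps=[{"tx": -0.15,"ty": -0.027,"tz": -0.105,"wx": 0.0235,"wy": 0,"wz": -0.082,"hand": -0.5},{"tx": -0.15,"ty": -0.027,"tz": -0.105,"wx": 0.0235,"wy": 0,"wz": -0.082,"hand": -0.5},{"tx": -0.15,"ty": -0.027,"tz": -0.105,"wx": 0.0235,"wy": 0,"wz": -0.082,"hand": -0.5},{"tx": -0.15,"ty": -0.027,"tz": -0.105,"wx": 0.0235,"wy": 0,"wz": -0.082,"hand": -0.5},{"tx": -0.15,"ty": -0.027,"tz": -0.105,"wx": 0.0235,"wy": 0,"wz": -0.082,"hand": -0.5}])

```text
clock: 32.33
tool_pos: [0.5554, -0.1457, 0.2295]
orientation: [0.011, 0.986, -0.089, 0.14]
ft_force: [-1.0, -0.4, -1.4]
width: 0.039
gripper_force: 41.4
```

Emit:
play_rows(steps=[{"tx": -0.113,"ty": -0.111,"tz": -0.095,"wx": 0.0235,"wy": 0,"wz": -0.082,"hand": -0.5},{"tx": -0.113,"ty": -0.111,"tz": -0.095,"wx": 0.0235,"wy": 0,"wz": -0.082,"hand": -0.5},{"tx": -0.113,"ty": -0.111,"tz": -0.095,"wx": 0.0235,"wy": 0,"wz": -0.082,"hand": -0.5},{"tx": -0.113,"ty": -0.111,"tz": -0.095,"wx": 0.0235,"wy": 0,"wz": -0.082,"hand": -0.5},{"tx": -0.113,"ty": -0.111,"tz": -0.095,"wx": 0.0235,"wy": 0,"wz": -0.082,"hand": -0.5}])

```text
clock: 32.75
tool_pos: [0.4995, -0.0779, 0.2597]
orientation: [-0.028, 0.974, 0.176, 0.139]
ft_force: [0.5, 0.3, -1.2]
width: 0.0392
gripper_force: 41.4
```

Emit:
play_rows(steps=[{"tx": 0.043,"ty": -0.122,"tz": 0.012,"wx": 0.023,"wy": 0,"wz": -0.08,"hand": -0.5},{"tx": 0.043,"ty": -0.122,"tz": 0.012,"wx": 0.023,"wy": 0,"wz": -0.08,"hand": -0.5},{"tx": 0.043,"ty": -0.122,"tz": 0.012,"wx": 0.023,"wy": 0,"wz": -0.08,"hand": -0.5},{"tx": 0.043,"ty": -0.122,"tz": 0.012,"wx": 0.023,"wy": 0,"wz": -0.08,"hand": -0.5},{"tx": 0.043,"ty": -0.122,"tz": 0.012,"wx": 0.023,"wy": 0,"wz": -0.08,"hand": -0.5}])

```text
clock: 33.17
tool_pos: [0.5003, -0.0149, 0.2592]
orientation: [-0.06, 0.896, 0.422, 0.127]
ft_force: [0.3, -0.9, -1.7]
width: 0.039
gripper_force: 41.4
```

Emit:
play_rows(steps=[{"tx": 0.096,"ty": -0.084,"tz": 0.027,"wx": 0.023,"wy": 0,"wz": -0.08,"hand": -0.5},{"tx": 0.096,"ty": -0.084,"tz": 0.027,"wx": 0.023,"wy": 0,"wz": -0.08,"hand": -0.5},{"tx": 0.096,"ty": -0.084,"tz": 0.027,"wx": 0.023,"wy": 0,"wz": -0.08,"hand": -0.5},{"tx": 0.096,"ty": -0.084,"tz": 0.027,"wx": 0.023,"wy": 0,"wz": -0.08,"hand": -0.5},{"tx": 0.096,"ty": -0.084,"tz": 0.027,"wx": 0.023,"wy": 0,"wz": -0.08,"hand": -0.5}])

```text
clock: 33.58
tool_pos: [0.5005, 0.0502, 0.2594]
orientation: [-0.09, 0.757, 0.638, 0.107]
ft_force: [0.2, -0.5, -0.8]
width: 0.0392
gripper_force: 41.4
```

Emit:
play_rows(steps=[{"tx": 0.109,"ty": 0.01,"tz": 0.031,"wx": 0.0153,"wy": 0,"wz": -0.0534,"hand": -0.5},{"tx": 0.109,"ty": 0.01,"tz": 0.031,"wx": 0.0153,"wy": 0,"wz": -0.0534,"hand": -0.5},{"tx": 0.109,"ty": 0.01,"tz": 0.031,"wx": 0.0153,"wy": 0,"wz": -0.0534,"hand": -0.5},{"tx": 0.109,"ty": 0.01,"tz": 0.031,"wx": 0.0153,"wy": 0,"wz": -0.0534,"hand": -0.5}])

```text
clock: 33.92
tool_pos: [0.5155, 0.1058, 0.2594]
orientation: [-0.107, 0.636, 0.759, 0.09]
ft_force: [-0.2, -0.5, -1.2]
width: 0.0395
gripper_force: 41.4
```

Emit:
play_rows(steps=[{"tx": 0.099,"ty": 0.049,"tz": 0.028,"wx": 0.0153,"wy": 0,"wz": -0.0534,"hand": -0.5},{"tx": 0.099,"ty": 0.049,"tz": 0.028,"wx": 0.0153,"wy": 0,"wz": -0.0534,"hand": -0.5},{"tx": 0.099,"ty": 0.049,"tz": 0.028,"wx": 0.0153,"wy": 0,"wz": -0.0534,"hand": -0.5},{"tx": 0.099,"ty": 0.049,"tz": 0.028,"wx": 0.0153,"wy": 0,"wz": -0.0534,"hand": -0.5},{"tx": 0.099,"ty": 0.049,"tz": 0.028,"wx": 0.0153,"wy": 0,"wz": -0.0534,"hand": -0.5}])

```text
clock: 34.33
tool_pos: [0.5305, 0.1584, 0.2602]
orientation: [-0.12, 0.5, 0.855, 0.071]
ft_force: [-0.9, -1.3, -0.4]
width: 0.0393
gripper_force: 41.4
```

Run:
```python
from h import *;from kin import *
p,R=cur();s=r.sense();print(s['width'],s['gripper_force'],p,s['q'].round(2))
Rg=quat([.047,.925,-.354,.131]);a,b=np.radians(-41.4),np.radians(-4)
d=np.array([np.cos(a)*np.cos(b),np.sin(a)*np.cos(b),np.sin(b)]);dt=Rg.inv().apply(d);print('axis tool',dt.round(3))
R0=Ro.from_matrix(place(-60,20,-1));Rt=Ro.align_vectors([[0,0,-1]],[R0.apply(dt)])[0]*R0
print('off',d@(np.array([.6172,-.2146,.0285])-np.array([.6293,-.2262,.024])))
plan([((.585,.265,.26),Rt)])
```

```text
0.039308468862714406 41.37069806456566 [0.53052417 0.15841299 0.26015999] [-0.74  0.39  0.7   1.74 -0.53  1.27  0.65]
axis tool [ 0.94  -0.007  0.342]
off -0.017020669493851417
t [0.0424 0.0665 0.0123] w [-0.0006 -0.0797 -0.0004] rows>=4.0 -> [0.549 0.194 0.26 ]
t [ 0.043   0.0666 -0.0092] w [-0.0006 -0.0797 -0.0004] rows>=4.0 -> [0.567 0.229 0.26 ]
t [ 0.0332  0.0668 -0.0284] w [-0.0006 -0.0797 -0.0004] rows>=4.0 -> [0.585 0.265 0.26 ]
```

Emit:
play_rows(steps=[{"tx": 0.042,"ty": 0.066,"tz": 0.012,"wx": -0.0006,"wy": -0.0797,"wz": 0,"hand": -0.5},{"tx": 0.042,"ty": 0.066,"tz": 0.012,"wx": -0.0006,"wy": -0.0797,"wz": 0,"hand": -0.5},{"tx": 0.042,"ty": 0.066,"tz": 0.012,"wx": -0.0006,"wy": -0.0797,"wz": 0,"hand": -0.5},{"tx": 0.042,"ty": 0.066,"tz": 0.012,"wx": -0.0006,"wy": -0.0797,"wz": 0,"hand": -0.5},{"tx": 0.042,"ty": 0.066,"tz": 0.012,"wx": -0.0006,"wy": -0.0797,"wz": 0,"hand": -0.5}])

```text
clock: 34.75
tool_pos: [0.5455, 0.2007, 0.2595]
orientation: [0.098, 0.496, 0.861, -0.053]
ft_force: [-1.0, 2.4, -2.4]
width: 0.0387
gripper_force: 41.4
```

Emit:
play_rows(steps=[{"tx": 0.043,"ty": 0.067,"tz": -0.009,"wx": -0.0006,"wy": -0.0797,"wz": 0,"hand": -0.5},{"tx": 0.043,"ty": 0.067,"tz": -0.009,"wx": -0.0006,"wy": -0.0797,"wz": 0,"hand": -0.5},{"tx": 0.043,"ty": 0.067,"tz": -0.009,"wx": -0.0006,"wy": -0.0797,"wz": 0,"hand": -0.5},{"tx": 0.043,"ty": 0.067,"tz": -0.009,"wx": -0.0006,"wy": -0.0797,"wz": 0,"hand": -0.5},{"tx": 0.043,"ty": 0.067,"tz": -0.009,"wx": -0.0006,"wy": -0.0797,"wz": 0,"hand": -0.5}])

```text
clock: 35.17
tool_pos: [0.5635, 0.2349, 0.2566]
orientation: [0.309, 0.467, 0.81, -0.174]
ft_force: [-0.9, 2.3, -1.8]
width: 0.0391
gripper_force: 41.4
```

Emit:
play_rows(steps=[{"tx": 0.033,"ty": 0.067,"tz": -0.028,"wx": -0.0006,"wy": -0.0797,"wz": 0,"hand": -0.5},{"tx": 0.033,"ty": 0.067,"tz": -0.028,"wx": -0.0006,"wy": -0.0797,"wz": 0,"hand": -0.5},{"tx": 0.033,"ty": 0.067,"tz": -0.028,"wx": -0.0006,"wy": -0.0797,"wz": 0,"hand": -0.5},{"tx": 0.033,"ty": 0.067,"tz": -0.028,"wx": -0.0006,"wy": -0.0797,"wz": 0,"hand": -0.5},{"tx": 0.033,"ty": 0.067,"tz": -0.028,"wx": -0.0006,"wy": -0.0797,"wz": 0,"hand": -0.5}])

```text
clock: 35.58
tool_pos: [0.5829, 0.2671, 0.2536]
orientation: [0.5, 0.409, 0.708, -0.286]
ft_force: [-0.9, 0.6, -5.2]
width: 0.0394
gripper_force: 41.5
```

Run:
```python
from h import *;from kin import *
p,R=cur();s=r.sense();dt=np.array([.94,-.007,.342]);print(s['width'],p,R.apply(dt).round(3))
Rt=Ro.align_vectors([[0,0,-1]],[R.apply(dt)])[0]*R
plan([((.6195,.2804,.2),Rt),((.6195,.2804,.1),None)])
```

```text
0.03943172560619126 [0.58291225 0.26713587 0.25364844] [-0.001 -0.006 -1.   ]
t [0.0966 0.0763 0.0493] w [-0.0002  0.0008  0.0006] rows>=1.6 -> [0.62 0.28 0.2 ]
t [ 0.1879 -0.0014  0.0684] w [0. 0. 0.] rows>=2.4 -> [0.62 0.28 0.1 ]
```

Emit:
play_rows(steps=[{"tx": 0.097,"ty": 0.076,"tz": 0.049,"wx": 0,"wy": 0,"wz": 0,"hand": -0.5},{"tx": 0.097,"ty": 0.076,"tz": 0.049,"wx": 0,"wy": 0,"wz": 0,"hand": -0.5},{"tx": 0.097,"ty": 0.076,"tz": 0.049,"wx": 0,"wy": 0,"wz": 0,"hand": -0.5},{"tx": 0.097,"ty": 0.076,"tz": 0.049,"wx": 0,"wy": 0,"wz": 0,"hand": -0.5},{"tx": 0.097,"ty": 0.076,"tz": 0.049,"wx": 0,"wy": 0,"wz": 0,"hand": -0.5}])

```text
clock: 36.0
tool_pos: [0.6218, 0.278, 0.2096]
orientation: [0.498, 0.415, 0.708, -0.281]
ft_force: [-0.0, -0.4, -0.1]
width: 0.0391
gripper_force: 41.5
```

Run:
```python
from h import *;from kin import *
p,R=cur();s=r.sense();dt=np.array([.94,-.007,.342]);print(s['width'],p,R.apply(dt).round(3),s['ft_force'])
t=snap('top');c=snap('scene')
print([(A,ce.round(1)) for A,ce,bx,m in blobs(t['pixels'],(98,110,60),(122,255,255),60)][3:],'pred',proj(t,p+[0,0,.032]))
print('scene',[(A,ce.round(1)) for A,ce,bx,m in blobs(c['pixels'],(98,110,60),(122,255,255),100) if 280<ce[0]<450],'pred',proj(c,p+[0,0,.032]))
plan([((.6195,.2804,.1),R)])
```

```text
0.039050427079655226 [0.62176285 0.27796993 0.20961925] [ 0.004  0.008 -1.   ] [-0.01445719 -0.36168719 -0.05383676]
[(np.int32(129), array([357. , 156.5])), (np.int32(553), array([111.8, 178.9])), (np.int32(362), array([212.2, 196.5]))] pred [110.25294767 180.2505086 ]
scene [(np.int32(364), array([318.8, 236.8])), (np.int32(567), array([391.9, 241.8]))] pred [392.29819447 242.30042269]
t [ 0.2062 -0.0051  0.0722] w [0.0003 0.0001 0.0002] rows>=2.6 -> [0.62 0.28 0.1 ]
```

Emit:
play_rows(steps=[{"tx": 0.06,"ty": -0.005,"tz": 0.02,"wx": 0,"wy": 0,"wz": 0,"hand": -0.5},{"tx": 0.11,"ty": -0.005,"tz": 0.038,"wx": 0,"wy": 0,"wz": 0,"hand": -0.5},{"tx": 0.16,"ty": -0.005,"tz": 0.056,"wx": 0,"wy": 0,"wz": 0,"hand": -0.5},{"tx": 0.206,"ty": -0.005,"tz": 0.072,"wx": 0,"wy": 0,"wz": 0,"hand": -0.5},{"tx": 0.206,"ty": -0.005,"tz": 0.072,"wx": 0,"wy": 0,"wz": 0,"hand": -0.5}])

```text
clock: 36.52
tool_pos: [0.6174, 0.281, 0.0935]
orientation: [0.497, 0.411, 0.71, -0.283]
ft_force: [-1.5, -0.4, -1.9]
width: 0.0391
gripper_force: 41.5
```

Run:
```python
from h import *
p,R=cur();s=r.sense();print(p,s['ft_force'],R.apply([.94,-.007,.342]).round(3))
plan([((.6195,.2804,.089),R)])
```

```text
[0.61739018 0.28102102 0.09354243] [-1.48706241 -0.38889175 -1.94016153] [-0.002  0.003 -1.   ]
t [0.0074 0.003  0.0061] w [0. 0. 0.] rows>=0.1 -> [0.62  0.28  0.089]
```

Emit:
play_rows(steps=[{"tx": 0.004,"ty": 0.003,"tz": 0.004,"wx": 0,"wy": 0,"wz": 0,"hand": -0.5},{"tx": 0.008,"ty": 0.003,"tz": 0.006,"wx": 0,"wy": 0,"wz": 0,"hand": -0.5},{"tx": 0.008,"ty": 0.003,"tz": 0.006,"wx": 0,"wy": 0,"wz": 0,"hand": -0.5}])

```text
clock: 36.77
tool_pos: [0.6219, 0.2805, 0.095]
orientation: [0.499, 0.412, 0.708, -0.281]
ft_force: [0.7, 0.4, -1.2]
width: 0.0391
gripper_force: 41.5
```

Emit:
play_rows(steps=[{"tx": 0.003,"ty": 0,"tz": 0.001,"wx": 0,"wy": 0,"wz": 0,"hand": -0.5},{"tx": 0.003,"ty": 0,"tz": 0.001,"wx": 0,"wy": 0,"wz": 0,"hand": -0.5},{"tx": 0.003,"ty": 0,"tz": 0.001,"wx": 0,"wy": 0,"wz": 0,"hand": -0.5}])

```text
clock: 37.02
tool_pos: [0.6214, 0.2806, 0.092]
orientation: [0.499, 0.412, 0.708, -0.282]
ft_force: [0.3, -0.1, -1.1]
width: 0.0387
gripper_force: 41.5
```

Emit:
play_rows(steps=[{"tx": 0.004,"ty": 0,"tz": 0.001,"wx": 0,"wy": 0,"wz": 0,"hand": -0.5},{"tx": 0.006,"ty": 0,"tz": 0.002,"wx": 0,"wy": 0,"wz": 0,"hand": -0.5},{"tx": 0.006,"ty": 0,"tz": 0.002,"wx": 0,"wy": 0,"wz": 0,"hand": -0.5}])

```text
clock: 37.27
tool_pos: [0.6218, 0.2802, 0.0893]
orientation: [0.5, 0.411, 0.708, -0.282]
ft_force: [-0.4, 0.4, 4.7]
width: 0.0394
gripper_force: 41.6
```

Emit:
play_rows(steps=[{"tx": 0.003,"ty": 0,"tz": 0.001,"wx": 0,"wy": 0,"wz": 0,"hand": -0.5},{"tx": 0.003,"ty": 0,"tz": 0.001,"wx": 0,"wy": 0,"wz": 0,"hand": -0.5},{"tx": 0.003,"ty": 0,"tz": 0.001,"wx": 0,"wy": 0,"wz": 0,"hand": -0.5}])

```text
clock: 37.52
tool_pos: [0.6209, 0.2808, 0.0856]
orientation: [0.499, 0.411, 0.709, -0.282]
ft_force: [-0.6, 0.4, -2.4]
width: 0.0392
gripper_force: 41.5
```

Emit:
play_rows(steps=[{"tx": 0.002,"ty": 0,"tz": 0.001,"wx": 0,"wy": 0,"wz": 0,"hand": -0.5},{"tx": 0.002,"ty": 0,"tz": 0.001,"wx": 0,"wy": 0,"wz": 0,"hand": -0.5},{"tx": 0.002,"ty": 0,"tz": 0.001,"wx": 0,"wy": 0,"wz": 0,"hand": -0.5}])

```text
clock: 37.77
tool_pos: [0.6212, 0.2805, 0.0852]
orientation: [0.499, 0.411, 0.709, -0.282]
ft_force: [-1.8, 1.2, 0.2]
width: 0.0394
gripper_force: 41.6
```

Run:
```python
from h import *
p,R=cur();s=r.sense();print(p,s['ft_force'],R.apply([.94,-.007,.342]).round(3))
t=snap('top');c=snap('scene')
print([(A,ce.round(1)) for A,ce,bx,m in blobs(t['pixels'],(98,110,60),(122,255,255),60)][3:],'pred',proj(t,(.6195,.2804,.12)))
print('scene',[(A,ce.round(1)) for A,ce,bx,m in blobs(c['pixels'],(98,110,60),(122,255,255),100) if 280<ce[0]<450],'pred z120',proj(c,(.6195,.2804,.12)),'z123',proj(c,(.6195,.2804,.123)))
cv2.imwrite('pics/f3.png',cv2.resize(c['pixels'][200:350,280:430],(600,600),interpolation=cv2.INTER_CUBIC))
```

```text
[0.62118162 0.28054352 0.08523981] [-1.80765873  1.17544524  0.1558377 ] [ 0.002  0.003 -1.   ]
[(np.int32(129), array([357. , 156.5])), (np.int32(207), array([128.5, 190.7])), (np.int32(362), array([212.2, 196.4]))] pred [126.6696207  192.26877158]
scene [(np.int32(382), array([318.8, 236.6])), (np.int32(484), array([384. , 292.9]))] pred z120 [385.85568337 291.87371217] z123 [386.04894656 290.74161268]
```

View pics/f3.png

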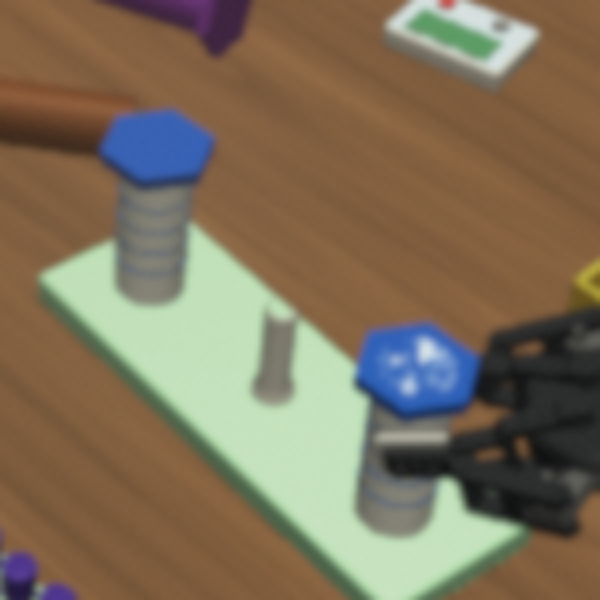

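The view shows cylinder one standing on peg 1 and the second resting over peg 3 in the gripper. Releasing and backing out.

Emit:
play_rows(steps=[{"tx": 0,"ty": 0,"tz": 0,"wx": 0,"wy": 0,"wz": 0,"hand": 0},{"tx": 0,"ty": 0,"tz": 0,"wx": 0,"wy": 0,"wz": 0,"hand": 1},{"tx": 0,"ty": 0,"tz": 0,"wx": 0,"wy": 0,"wz": 0,"hand": 1},{"tx": 0,"ty": 0,"tz": 0,"wx": 0,"wy": 0,"wz": 0,"hand": 1},{"tx": 0,"ty": 0,"tz": 0,"wx": 0,"wy": 0,"wz": 0,"hand": 1}])

```text
clock: 38.28
tool_pos: [0.6215, 0.2803, 0.0855]
orientation: [0.499, 0.412, 0.708, -0.282]
ft_force: [-0.7, -0.4, -0.2]
width: 0.0855
gripper_force: 0.0
```

Emit:
play_rows(steps=[{"tx": 0,"ty": 0,"tz": 0,"wx": 0,"wy": 0,"wz": 0,"hand": 1},{"tx": 0,"ty": 0,"tz": 0,"wx": 0,"wy": 0,"wz": 0,"hand": 1},{"tx": 0,"ty": 0,"tz": 0,"wx": 0,"wy": 0,"wz": 0,"hand": 1}])

```text
clock: 38.53
tool_pos: [0.6214, 0.2804, 0.0854]
orientation: [0.499, 0.411, 0.708, -0.282]
ft_force: [-0.4, -0.6, -0.1]
width: 0.0853
gripper_force: 0.0
```

Emit:
play_rows(steps=[{"tx": 0,"ty": 0,"tz": -0.04,"wx": 0,"wy": 0,"wz": 0,"hand": 1},{"tx": 0,"ty": 0,"tz": -0.09,"wx": 0,"wy": 0,"wz": 0,"hand": 1},{"tx": 0,"ty": 0,"tz": -0.15,"wx": 0,"wy": 0,"wz": 0,"hand": 1},{"tx": 0,"ty": 0,"tz": -0.22,"wx": 0,"wy": 0,"wz": 0,"hand": 1},{"tx": 0,"ty": 0,"tz": -0.28,"wx": 0,"wy": 0,"wz": 0,"hand": 1}])

```text
clock: 38.95
tool_pos: [0.5539, 0.3956, 0.134]
orientation: [0.499, 0.411, 0.709, -0.282]
ft_force: [0.6, 0.3, 0.6]
width: 0.0852
gripper_force: 0.0
```

Emit:
play_rows(steps=[{"tx": -0.1,"ty": 0,"tz": -0.04,"wx": 0,"wy": 0,"wz": 0,"hand": 1},{"tx": -0.1,"ty": 0,"tz": -0.04,"wx": 0,"wy": 0,"wz": 0,"hand": 1},{"tx": -0.1,"ty": 0,"tz": -0.04,"wx": 0,"wy": 0,"wz": 0,"hand": 1},{"tx": -0.1,"ty": 0,"tz": -0.04,"wx": 0,"wy": 0,"wz": 0,"hand": 1}])

```text
clock: 39.28
tool_pos: [0.5538, 0.3949, 0.1881]
orientation: [0.499, 0.412, 0.708, -0.282]
ft_force: [-0.2, 0.7, -0.6]
width: 0.0852
gripper_force: 0.0
```

Run:
```python
from h import *
p,R=cur();s=r.sense();print(p,s['ft_force'])
t=snap('top','tz.png');c=snap('scene','sz.png')
print([(A,ce.round(1)) for A,ce,bx,m in blobs(t['pixels'],(98,110,60),(122,255,255),60)][3:],'pred',proj(t,(.6195,.2804,.12)))
print('scene',[(A,ce.round(1)) for A,ce,bx,m in blobs(c['pixels'],(98,110,60),(122,255,255),100) if 280<ce[0]<450],'pred z120',proj(c,(.6195,.2804,.12)))
a=t['pixels'][120:320,80:400];b=c['pixels'][140:380,220:520]
h=np.zeros((600,800,3),np.uint8);h[:250,:400]=cv2.resize(a,(400,250));h[:400,400:]=cv2.resize(b,(400,320))[0:320].repeat(1,0) if False else cv2.copyMakeBorder(cv2.resize(b,(400,320)),0,80,0,0,0)
w=cv2.resize(c['pixels'][215:345,290:420],(350,350),interpolation=cv2.INTER_CUBIC);h[250:600,:350]=w
cv2.imwrite('pics/fin.png',h)
```

```text
[0.55375143 0.39492606 0.18806582] [-0.18427757  0.69936932 -0.64176922]
[(np.int32(128), array([357. , 156.5])), (np.int32(400), array([128.6, 190.5])), (np.int32(361), array([212.2, 196.5]))] pred [126.6696207  192.26877158]
scene [(np.int32(384), array([318.8, 236.6])), (np.int32(531), array([383.6, 292.7]))] pred z120 [385.85568337 291.87371217]
```

View pics/fin.png

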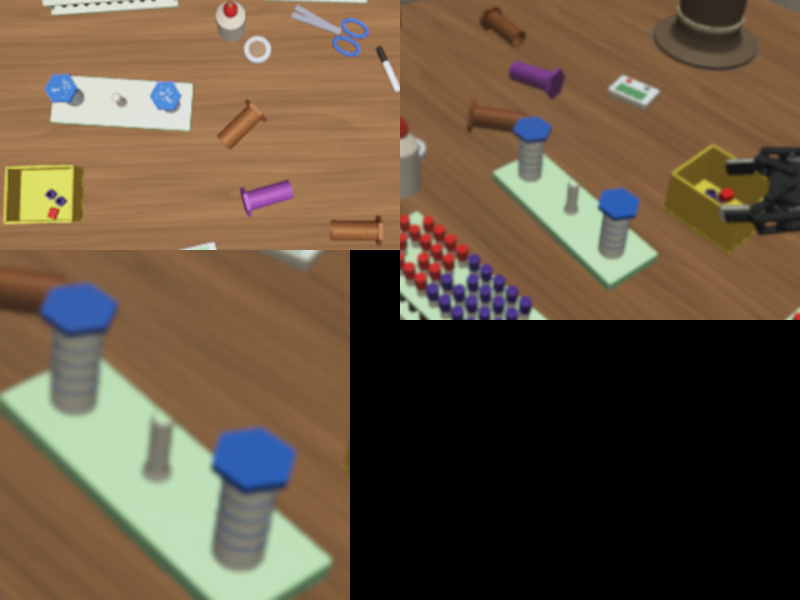

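The final views show both cylinders standing over pegs 1 and 3. All three stoppers, two purple and one red, are in the bin, and none are left on the bench.

```bash
python3 -c "
from plant import r
print(r.job_done())"
```

```text
the job is handed in; nothing more can be done
None
```

The job is handed in: all three stoppers are in the yellow bin, all three pegs are pressed home, and both measuring cylinders stand upside down over pegs 1 and 3; no verdict came back.

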